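# Load the paint-jar shaker

### The job

Load every squat paint jar that is on the table into the bench shaker and start it: pull its spring pin up and turn it a quarter so that it rests in its notch and stays out by itself, draw the tray all the way out by its knob, and stand each jar upright in a well of its own. With the pin still resting out push the tray fully home under the hold-down bar, only then turn the pin back so that it springs down into the tray's hole, and last press the start button fully down and let go. Leave the bottle, the tub of brushes and the palette knife where they are.

Things in the scene. Friction and masses are not known exactly. Their poses are not given: they have to be found in the camera images.
- mixer: The shaker, fixed: grey base plate 275 x 400 mm. Origin on the table under the home tray's centre; the tray comes out along its -x (towards the robot), +y is the pin side; yaw varies. A hold-down bar along y (x = -4 to 20 mm, underside 78, top 92 mm above the table, posts at y = +-138 mm) spans the home tray, so jars go in only with the tray out. Motor housing behind it, x = 60 to 112, 60 mm high.
- tray (a joint): Travel of the tray out of the shaker, m: 0 fully home, 0.12 all the way out along the shaker's -x. About 2 N of friction, no spring; stays where it is left. While the pin is down it can move only 2 mm.
- tray_mid (a point): Centre of the tray on the wells' floor (16 mm above the table), axes as the shaker's; moves with the tray. The aluminium tray is 68 mm (x) by 260 mm (y) outside.
- well1 (a point): Centre of the floor of well 1 of the tray's four (a row along the tray's y, 64 mm apart, well 1 next to the knob, well 4 next to the pin). Each is 60 x 60 mm inside, with 4 mm walls 14 mm high above its floor.
- well2 (a point): Centre of the floor of well 2 of the tray's four (a row along the tray's y, 64 mm apart, well 1 next to the knob, well 4 next to the pin). Each is 60 x 60 mm inside, with 4 mm walls 14 mm high above its floor.
- well3 (a point): Centre of the floor of well 3 of the tray's four (a row along the tray's y, 64 mm apart, well 1 next to the knob, well 4 next to the pin). Each is 60 x 60 mm inside, with 4 mm walls 14 mm high above its floor.
- well4 (a point): Centre of the floor of well 4 of the tray's four (a row along the tray's y, 64 mm apart, well 1 next to the knob, well 4 next to the pin). Each is 60 x 60 mm inside, with 4 mm walls 14 mm high above its floor.
- tray_knob (a point): Centre of the tray's pull knob, an upright black cylinder 26 mm in diameter and 30 mm tall on a thin post; its centre is 70 mm above the table. It is at the end of the tray opposite to the pin and moves with it.
- pin_lift (a joint): How far the vertical spring pin is pulled up, m: 0 fully down (locking, its tip in the hole of the tray's tongue), about 0.013 resting in the notch (clear of the tray), at most 0.022. A spring pulls it down, 5 N at the bottom and 9 N at 16 mm.
- pin_turn (a joint): Angle of the pin's T-handle, rad, anticlockwise from above, limits +-1.9; 0 = bar along the shaker's x, as when down, where a cross-pin in a deep slot stops it turning (0.15 play). Lifted 17 mm or more it turns freely either way; at +-1.57 (within 0.15) it drops 3 mm into a rest notch and stays out when let go. To lock: lift to 17 mm or more, turn back to 0, let down.
- pin_handle (a point): Centre of the T-handle, a black bar 44 mm long (this point's x axis), 10 mm thick (its y axis), 18 mm tall; 87 mm above the table when the pin is down; moves and turns with the pin. The steel sleeve below ends 60 mm above the table: 18 mm of free shaft under the bar. Grip it across its thickness.
- start (a joint): Travel of the start button, m: 0 released, 0.006 fully down; its spring takes 5 N to be fully down.
- start_top (a point): Centre of the top of the round green start button (30 mm in diameter), pressed straight down; about 57 mm above the table, behind the tray knob on the same side of the shaker.
- jar1_mid (a point): Centre (27 mm above its underside) of a paint jar: squat closed cylinder 52 mm in diameter, 54 mm tall, about 0.15 kg, white lid on top, z axis up. Three or four such jars (of five names) stand on the table; absent ones are None.
- jar2_mid (a point): Centre (27 mm above its underside) of a paint jar: squat closed cylinder 52 mm in diameter, 54 mm tall, about 0.15 kg, white lid on top, z axis up. Three or four such jars (of five names) stand on the table; absent ones are None.
- jar3_mid (a point): Centre (27 mm above its underside) of a paint jar: squat closed cylinder 52 mm in diameter, 54 mm tall, about 0.15 kg, white lid on top, z axis up. Three or four such jars (of five names) stand on the table; absent ones are None.
- jar4_mid (a point): Centre (27 mm above its underside) of a paint jar: squat closed cylinder 52 mm in diameter, 54 mm tall, about 0.15 kg, white lid on top, z axis up. Three or four such jars (of five names) stand on the table; absent ones are None.
- jar5_mid (a point): Centre (27 mm above its underside) of a paint jar: squat closed cylinder 52 mm in diameter, 54 mm tall, about 0.15 kg, white lid on top, z axis up. Three or four such jars (of five names) stand on the table; absent ones are None.
- bottle: Bystander: tall white bottle, 60 mm in diameter, 170 mm tall; origin under its base.
- tub: Bystander: open white tub, 98 mm across, 110 mm tall, with brushes up to 210 mm; origin under its base.
- knife: Bystander: palette knife lying on the table, 180 mm long.
Things that resemble listed ones, but are neither listed nor needed, are in the scene too. What is shaped like the part that bears jar1_mid but orange, pink or red is not meant.

How it is judged:
By the outcome, as a careful person would: the job done as asked, in the order asked, and still so for the second after the job is handed in, with the robot touching nothing.
Of jar1, jar2, jar3, jar4, jar5 only 3 to 4 are there at a start; the rules pass over those that are not, and their reading is None.
At some moment in a run one of jar1, jar2, jar3, jar4, jar5 may be knocked a few centimetres aside while the robot is not near it.
Once in a run the grip may slacken for a moment while it holds something.
It also fails if it takes over 210 s, if anything falls off the work surface, if the arm or the gripper's body presses on something with over 40 N, if the wrist force passes 120 N, or if a joint passes its speed limit or range.

### The arm

A 6-joint arm with a two-finger parallel gripper is mounted at the origin on the work surface. World frame = base frame: x ahead of the robot, y to its left, z up, the work surface at z = 0. Lengths are in mm, angles in rad, forces in N, time in s.
With the tool pointing down it reaches from about 375 to 975 mm from the base axis. Payload 3.8 kg.
Tool frame: the origin (TCP) lies midway between the tips of the shut fingers; the grasp point (between the pads) lies 19 mm behind it (env.grasp_offset is the distance from the TCP to the grasp point, in mm); z points along the fingers, y is the line along which they close (so a half turn about z gives the same grasp; the last joint's range is limited). The gripper opens to 88 mm and grips with 3 to 60 N. Pads are 18 mm wide; open, the fingers measure 123 mm over their backs; the gripper's body (75 mm by 187 mm) begins 45 mm behind the grasp point.
Start: joints at [-1.139, 0.264, 1.604, -0, 1.274, -0.037], TCP at [304.97, -602.172, 238.706] pointing down, gripper open.
Joint ranges: [-2.63, 2.63], [-0.94, 2.18], [0.31, 2.57], [-1.31, 4.45], [0, 2.66], [-2.55, 2.55]. Speed limits (rad/s): [2.57, 2.57, 3.14, 3.14, 3.14, 3.14].

### API

Orientations are given as [roll, pitch, yaw] about the fixed x, y, z axes, in that order (R = Rz(yaw) Ry(pitch) Rx(roll)).
In Python, from plant import monitor, eyes, env gives the robot as it stands. The module is installed in compiled form; this text tells all that it offers.
- The arm moves only by the tool play_rows, never from a script. Its argument "steps" is a list of rows, each an object of numbers: "grip": the finger opening in mm, from 0 to 88.1; "dx", "dy", "dz": the shift along the tool's x, y, z in units of 0.15 m (1.0 is 0.15 m); "wx", "wy", "wz": the turn, a rotation vector about the tool's x, y, z in units of pi/4 rad (1.0 is pi/4 rad). In form: [{"grip": .., "dx": .., "dy": .., "dz": .., "wx": .., "wy": .., "wz": ..}, ...]. A call has 1 to 8 rows; each row shifts and turns the commanded pose from where the row before left it, along the tool's axes as they then stand; what a row does not reach is not made up. A row lasts 1/12 s, in which the tool goes at most 41.7 mm and 7.16 degrees, less where a joint would pass 70% of its speed; a pose out of reach is approached as far as the arm can. A call with a number of a shift or a turn outside -1 to 1 is refused whole. A call with a gripper value outside its range is refused whole. The fingers move at their own pace and stop on an object; "force" is the grip in N (left out, the last holds). Time passes only in rows, so rows that do not move let the fingers close. It gives the time, the measured TCP pose, the force, the opening and the grip force at its end, in the units of the state.
- monitor.read_state(): the state, without advancing time (a new reading comes with each control period).
- eyes.capture(name): name is "scene" or "top" or "wrist"; returns the picture (480x640x3 uint8, blue, green, red); there is no depth.
- eyes.get_calibration(name): a dict with "camera_matrix" (3x3 intrinsics, pixels), "world_to_cam" (4x4, takes a point from world to camera coordinates); the wrist camera has in their place "tool_from_camera" (4x4, takes a point from camera to tool coordinates, whose origin is the TCP and whose axes are the flange's). Camera axes: x right, y down, z forward; pixel columns grow to the right and rows downward; lengths in mm; the calibration is good to about 2 mm. A picture is of the moment at which its call begins: read the wrist's pose just before it. get_calibration takes no time and is no camera call.
- env.job_done(): hands the job in; it is judged then, once.
Trained networks look in the newest picture that a camera, given by its name, has taken for a name from the list of things; names that differ only in an ending like _2 or _b are one class to them, and where a whole thing is asked for, a point or a joint stands for the part that bears it (a point fixed in the world has none). Each returns a list of dicts, best first, with "p" (0 to 1); they miss things now and then, are a little off and sometimes report something else, mostly with a low value. They report only what shows in the picture. A call takes as long as a camera call. They do not tell look-alikes from the thing itself.
- eyes.find_in(camera, query): "point" ([column, row] in pixels, amid what is visible of it).
- eyes.outline_of(camera, query): "region" (480x640 bool, what is visible of it) and "point" ([column, row] in pixels, amid what is visible of it).
The state is a dict: "time": time; "joints": joint angles; "joint_vel": joint speeds; "tau": joint torques, N m; "tcp_pos": TCP position; "ee_rot": TCP orientation; "force": force on the tool from outside, world axes, zero at the start; "torque": the same for the moment, N m; "grip_width": finger opening in mm; "gripper_force": force on a finger pad.
Only numpy, scipy, OpenCV 4.12 (cv2) and the standard library are available. Lean on these libraries where they do the work, as an engineer would, in place of code of your own. Each camera call takes 0.05 s, during which the arm holds its last target. There are 200 camera calls.

## Working session

There is one attempt and no reset: what is moved stays moved. The work goes in short steps, Python scripts to look and compute and a tool call to move; the robot and the scene stay as the last step left them, time stands still between calls to the robot, and variables do not carry over. Pictures are saved under pics/ and viewed, at most 16 in all, crops included, and the job is handed in when it is done.

Besides the shell and the picture viewer there is one more tool, called after "Emit:" in YAML: its name, and indented under it one key for each argument. play_rows: Moves the arm, as the interface text tells. Shifts and turns lie within -1 to 1; 1 stands for 0.15 m of shift or pi/4 rad of turn. Its arguments: {"type":"object","properties":{"steps":{"type":"array"},"force":{"type":"number"}},"required":["steps"]}

```bash
mkdir -p pics
cat > h.py <<'E'
import numpy as np, cv2
from scipy.spatial.transform import Rotation as R
from plant import monitor, eyes, env
def cam(name):
    c=eyes.get_calibration(name); K=np.array(c["camera_matrix"])
    if "world_to_cam" in c: return K,np.array(c["world_to_cam"])
    s=monitor.read_state(); T=np.eye(4); T[:3,:3]=R.from_euler('xyz',s["ee_rot"]).as_matrix(); T[:3,3]=s["tcp_pos"]
    return K,np.linalg.inv(T@np.array(c["tool_from_camera"]))
def ray(px,z,KM):
    K,M=KM; d=M[:3,:3].T@np.linalg.solve(K,[px[0],px[1],1]); o=-M[:3,:3].T@M[:3,3]
    return o+d*(z-o[2])/d[2]
def proj(p,KM):
    K,M=KM; q=K@(M[:3,:3]@np.array(p)+M[:3,3]); return q[:2]/q[2]
def shot(name,fn=None):
    KM=cam(name); im=eyes.capture(name)
    if fn: cv2.imwrite('pics/'+fn,im)
    return im,KM
E
python3 - <<'E'
from h import *
print(monitor.read_state()["ee_rot"],env.grasp_offset)
H=dict(tray_knob=70,pin_handle=87,start_top=57,jar1_mid=27,tray_mid=20,mixer=0,bottle=85,tub=55,knife=3)
for n in("top","scene"):
    im,KM=shot(n,n+'.png'); print(n,-KM[1][:3,:3].T@KM[1][:3,3])
    for q,z in H.items():
        for r in eyes.find_in(n,q):
            if r["p"]>.2: print(q,round(r["p"],2),np.round(r["point"]),ray(r["point"],z,KM).round()[:2])
E
```

```text
[-3.13940355e+00 -6.66644879e-05  4.68771837e-01] 18.700000000000003
top [ 289.39527852   -6.33451964 1843.76120502]
tray_knob 0.73 [261. 216.] [549. 143.]
tray_knob 0.62 [207. 211.] [568. 303.]
pin_handle 0.39 [212. 213.] [558. 287.]
jar1_mid 0.84 [467. 192.] [ 611. -483.]
jar1_mid 0.76 [456. 226.] [ 507. -443.]
jar1_mid 0.74 [474. 259.] [ 407. -493.]
jar1_mid 0.37 [261. 214.] [562. 148.]
tray_mid 0.86 [264. 217.] [551. 140.]
mixer 0.9 [267. 219.] [549. 132.]
bottle 0.67 [430. 170.] [ 669. -361.]
tub 0.68 [153. 238.] [493. 469.]
knife 0.65 [400. 298.] [ 295. -266.]
scene [1392.22353478 -164.34589286  828.43594109]
tray_knob 0.96 [389. 262.] [606. 112.]
pin_handle 0.71 [144. 271.] [ 571. -427.]
pin_handle 0.47 [457. 237.] [564. 289.]
start_top 0.64 [321. 274.] [608. -46.]
jar1_mid 0.85 [119. 306.] [ 610. -489.]
jar1_mid 0.75 [147. 271.] [ 505. -443.]
jar1_mid 0.64 [128. 248.] [ 415. -497.]
jar1_mid 0.6 [108. 271.] [ 492. -533.]
tray_mid 0.85 [391. 266.] [570. 132.]
tray_mid 0.4 [194. 286.] [ 564. -333.]
mixer 0.93 [389. 270.] [562. 130.]
bottle 0.57 [170. 308.] [ 688. -363.]
tub 0.88 [511. 214.] [457. 483.]
knife 0.75 [224. 218.] [ 297. -267.]
```

Run:
```python
import cv2,numpy as np
a=cv2.imread('pics/top.png'); s=cv2.imread('pics/scene.png')
m=cv2.resize(a[150:330,130:530],(800,360),interpolation=cv2.INTER_CUBIC)
n=cv2.resize(s[190:340,80:560],(800,250),interpolation=cv2.INTER_CUBIC)
cv2.imwrite('pics/v1.png',np.vstack([m,n])[:600])
```

```text
(no output)
```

View pics/v1.png

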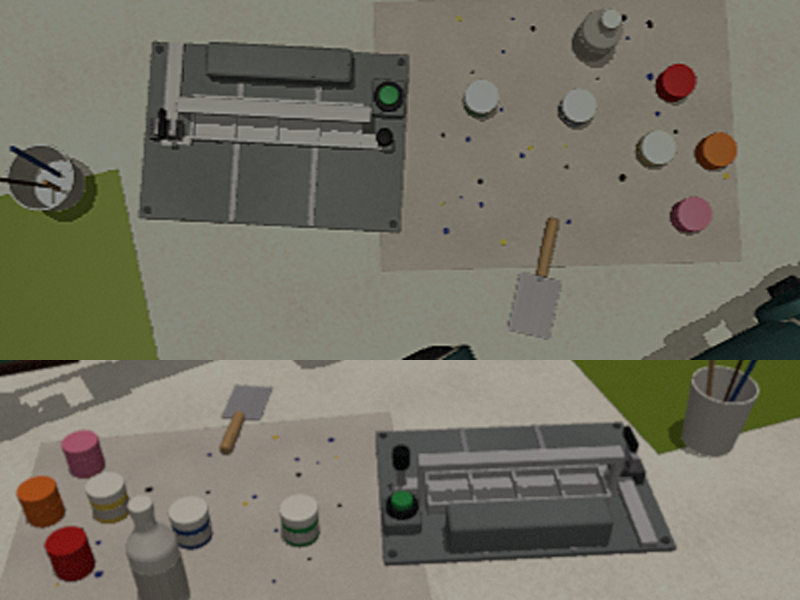

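Three white-lidded jars are at top pixels about (370,198), (419,203) and (458,224). The red, orange and pink ones are decoys. The shaker is at the left, with the pin handle at about (211,212) and the knob at (322,218). I'll square the tool and fly over to the pin.

Emit:
play_rows:
  steps:
    - {"grip":40,"dz":-0.183,"wz":0.149}
    - {"grip":40,"dz":-0.183,"wz":0.149}
    - {"grip":40,"dz":-0.183,"wz":0.149}
    - {"grip":40,"dz":-0.183,"wz":0.149}
    - {"grip":40,"dx":0.07,"dy":-0.247}
    - {"grip":40,"dx":0.07,"dy":-0.247}
    - {"grip":40,"dx":0.07,"dy":-0.247}
    - {"grip":40,"dx":0.07,"dy":-0.247}

```text
invalid input
```

Emit:
play_rows:
  steps:
    - {"grip":40,"dx":0.07,"dy":-0.247}
    - {"grip":40,"dx":0.07,"dy":-0.247}
    - {"grip":40,"dx":0.07,"dy":-0.247}
    - {"grip":40,"dx":0.07,"dy":-0.247}
    - {"grip":40,"dx":0.07,"dy":-0.247}
    - {"grip":40,"dx":0.07,"dy":-0.247}
    - {"grip":40,"dx":0.07,"dy":-0.247}
    - {"grip":40,"dx":0.07,"dy":-0.247}

```text
invalid input
```

Emit:
play_rows:
  steps:
    - {"grip":40,"dx":0.07,"dy":-0.247}
    - {"grip":40,"dx":0.07,"dy":-0.247}
    - {"grip":40,"dx":0.07,"dy":-0.247}
    - {"grip":40,"dx":0.07,"dy":-0.247}
    - {"grip":40,"dx":0.07,"dy":-0.247}
    - {"grip":40,"dx":0.07,"dy":-0.247}
    - {"grip":40,"dx":0.07,"dy":-0.247}
    - {"grip":40}

```text
invalid input
```

Run:
```python
from h import *
s=monitor.read_state(); print(s["time"],s["tcp_pos"],s["ee_rot"],s["joints"])
im,KM=shot("wrist","w1.png"); print(KM[0], -KM[1][:3,:3].T@KM[1][:3,3])
H=dict(tray_knob=70,pin_handle=96,start_top=57,tray_mid=20)
for q,z in H.items():
    for r in eyes.find_in("wrist",q):
        if r["p"]>.2: print(q,round(r["p"],2),np.round(r["point"]),ray(r["point"],z,KM).round()[:2])
```

```text
1.0 [ 304.97761155 -602.17315777  238.70794235] [ 3.14158816e+00 -2.09970934e-06  4.68783457e-01] [-1.13889122e+00  2.63899192e-01  1.60399690e+00  2.36761369e-06
  1.27369215e+00 -3.68790414e-02]
[[416.00539656   0.         313.20253266]
 [  0.         416.00539656 231.9873049 ]
 [  0.           0.           1.        ]] [ 364.6699987  -572.66882664  384.08668349]
```

View pics/w1.png

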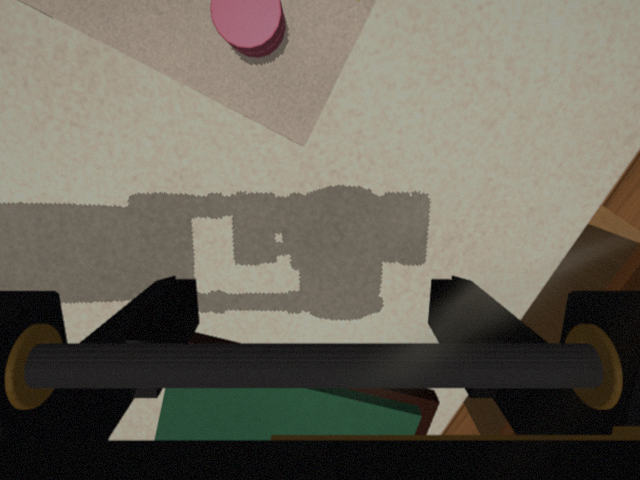

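The moves were refused, so the picture shows only the start pose. I suspect each row needs every key, and I'll retry that way.

Emit:
play_rows:
  steps:
    - {"grip":40,"dx":0,"dy":0,"dz":-0.183,"wx":0,"wy":0,"wz":0.149}
    - {"grip":40,"dx":0,"dy":0,"dz":-0.183,"wx":0,"wy":0,"wz":0.149}
    - {"grip":40,"dx":0,"dy":0,"dz":-0.183,"wx":0,"wy":0,"wz":0.149}
    - {"grip":40,"dx":0,"dy":0,"dz":-0.183,"wx":0,"wy":0,"wz":0.149}

```text
time: 1.58
tcp_pos: [304.9, -602.0, 349.5]
ee_rot: [-3.141, 0.0, -0.005]
force: [0.4, 0.4, 0.2]
grip_width: 63.4
gripper_force: 0.0
```

Emit:
play_rows:
  steps:
    - {"grip":40,"dx":0.07,"dy":-0.247,"dz":0,"wx":0,"wy":0,"wz":0}
    - {"grip":40,"dx":0.07,"dy":-0.247,"dz":0,"wx":0,"wy":0,"wz":0}
    - {"grip":40,"dx":0.07,"dy":-0.247,"dz":0,"wx":0,"wy":0,"wz":0}
    - {"grip":40,"dx":0.07,"dy":-0.247,"dz":0,"wx":0,"wy":0,"wz":0}
    - {"grip":40,"dx":0.07,"dy":-0.247,"dz":0,"wx":0,"wy":0,"wz":0}
    - {"grip":40,"dx":0.07,"dy":-0.247,"dz":0,"wx":0,"wy":0,"wz":0}
    - {"grip":40,"dx":0.07,"dy":-0.247,"dz":0,"wx":0,"wy":0,"wz":0}
    - {"grip":40,"dx":0.07,"dy":-0.247,"dz":0,"wx":0,"wy":0,"wz":0}

```text
time: 2.25
tcp_pos: [388.8, -303.9, 348.7]
ee_rot: [3.141, -0.001, 0.0]
force: [0.1, -0.3, -0.3]
grip_width: 40.3
gripper_force: 0.0
```

Emit:
play_rows:
  steps:
    - {"grip":40,"dx":0.07,"dy":-0.247,"dz":0,"wx":0,"wy":0,"wz":0}
    - {"grip":40,"dx":0.07,"dy":-0.247,"dz":0,"wx":0,"wy":0,"wz":0}
    - {"grip":40,"dx":0.07,"dy":-0.247,"dz":0,"wx":0,"wy":0,"wz":0}
    - {"grip":40,"dx":0.07,"dy":-0.247,"dz":0,"wx":0,"wy":0,"wz":0}
    - {"grip":40,"dx":0.07,"dy":-0.247,"dz":0,"wx":0,"wy":0,"wz":0}
    - {"grip":40,"dx":0.07,"dy":-0.247,"dz":0,"wx":0,"wy":0,"wz":0}
    - {"grip":40,"dx":0.07,"dy":-0.247,"dz":0,"wx":0,"wy":0,"wz":0}
    - {"grip":40,"dx":0.07,"dy":-0.247,"dz":0,"wx":0,"wy":0,"wz":0}

```text
time: 2.92
tcp_pos: [472.6, -7.3, 349.0]
ee_rot: [3.141, -0.001, 0.001]
force: [1.0, -0.5, -0.0]
grip_width: 40.3
gripper_force: 0.0
```

Emit:
play_rows:
  steps:
    - {"grip":40,"dx":0,"dy":-0.247,"dz":0,"wx":0,"wy":0,"wz":0}
    - {"grip":40,"dx":0,"dy":-0.247,"dz":0,"wx":0,"wy":0,"wz":0}
    - {"grip":40,"dx":0,"dy":-0.247,"dz":0,"wx":0,"wy":0,"wz":0}
    - {"grip":40,"dx":0,"dy":-0.247,"dz":0,"wx":0,"wy":0,"wz":0}
    - {"grip":40,"dx":0,"dy":0,"dz":0,"wx":0,"wy":0,"wz":0}

```text
time: 3.33
tcp_pos: [471.8, 144.6, 348.6]
ee_rot: [-3.138, 0.0, 0.007]
force: [0.2, -0.0, -1.0]
grip_width: 39.8
gripper_force: 0.0
```

Run:
```python
from h import *
s=monitor.read_state(); print(s["time"],s["tcp_pos"],s["ee_rot"],s["joints"])
im,KM=shot("wrist","w2.png")
H=dict(tray_knob=85,pin_handle=96,start_top=57,tray_mid=20)
for q,z in H.items():
    for r in eyes.find_in("wrist",q):
        if r["p"]>.2: print(q,round(r["p"],2),np.round(r["point"]),ray(r["point"],z,KM).round()[:2])
```

```text
3.3333 [471.81802678 144.55544649 348.56971727] [-3.13819929e+00  8.70515938e-05  6.69805429e-03] [ 0.24452726 -0.13575141  1.82846414  0.00334346  1.44816574  1.80821788]
tray_knob 0.6 [322. 102.] [555. 137.]
pin_handle 0.69 [158.  93.] [561. 287.]
start_top 0.63 [158.  89.] [567. 300.]
start_top 0.57 [324. 101.] [557. 134.]
tray_mid 0.75 [328. 103.] [556. 130.]
```

View pics/w2.png

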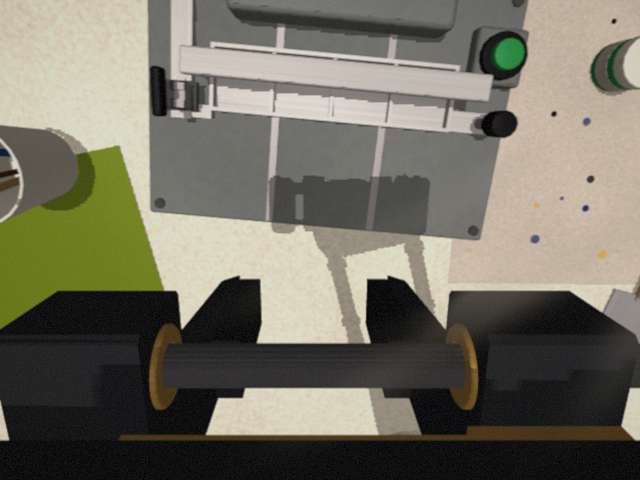

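The wrist view shows the handle at about (158,91), the knob at (500,123), the button at (502,55), and the base front edge running (152,210)–(480,239).

Run:
```python
from h import *
KM=cam("wrist");im=cv2.imread('pics/w2.png')
def cen(mask):
    n,l,st,c=cv2.connectedComponentsWithStats(mask.astype(np.uint8)); k=1+np.argmax(st[1:,4]); return c[k],st[k]
hs=cv2.cvtColor(im,cv2.COLOR_BGR2HSV)
g=(hs[...,0]>45)&(hs[...,0]<80)&(hs[...,1]>100); g[:,:450]=0; c,s=cen(g); print('btn',c,s,ray(c,57,KM))
d=im.max(2)<45; k=d.copy(); k[:,:460]=0;k[:100]=0;k[150:]=0; c,s=cen(k); print('knob',c,s,ray(c,72,KM))
k=d.copy(); k[:,:140]=0;k[:,172]=0;k[:,172:]=0;k[:50]=0;k[130:]=0; c,s=cen(k); print('handle',c,s,ray(c,91,KM))
ys,xs=np.nonzero(k); p=np.array([ray((x,y),91,KM)[:2] for x,y in zip(xs,ys)]); print(p.min(0),p.max(0))
for a in[(152,210),(480,239),(160,203),(473,230),(519,2)]: print(ray(a,10,KM))
```

```text
btn [507.47311828  53.77526882] [490  37  35  34 930] [601.52861229 -52.06519071  57.        ]
knob [498.38844086 123.62365591] [481 111  36  26 744] [535.74117454 -44.4085262   72.        ]
handle [158.30645161  91.03519062] [151  66  17  50 682] [564.79171226 279.74214712  91.        ]
[543.58401544 267.30262975] [586.30934655 286.86409082]
[435.78357026 328.82097735  10.        ]
[400.06224943 -64.57617744  10.        ]
[444.24071468 318.50932104  10.        ]
[411.32771242 -54.97230242  10.        ]
[658.61943862 -78.38052441  10.        ]
```

Emit:
play_rows:
  steps:
    - {"grip":40,"dx":0.047,"dy":-0.226,"dz":0.16,"wx":0,"wy":0,"wz":0.124}
    - {"grip":40,"dx":0.03,"dy":-0.228,"dz":0.16,"wx":0,"wy":0,"wz":0}
    - {"grip":40,"dx":0.03,"dy":-0.228,"dz":0.16,"wx":0,"wy":0,"wz":0}
    - {"grip":40,"dx":0.03,"dy":-0.228,"dz":0.16,"wx":0,"wy":0,"wz":0}
    - {"grip":40,"dx":0,"dy":0,"dz":0,"wx":0,"wy":0,"wz":0}

```text
time: 4.0
tcp_pos: [501.3, 273.9, 247.1]
ee_rot: [3.139, 0.008, -0.097]
force: [-0.2, -0.9, -0.7]
grip_width: 39.9
gripper_force: 0.0
```

Run:
```python
from h import *
s=monitor.read_state(); print(s["time"],s["tcp_pos"],s["ee_rot"])
im,KM=shot("wrist","w3.png")
for q in("pin_handle",):
    for r in eyes.outline_of("wrist",q)[:2]:
        m=r["region"]; rc=cv2.minAreaRect(np.argwhere(m)[:,::-1].astype(np.float32)); print(q,r["p"],r["point"],rc,ray(rc[0],92,KM))
        for b in cv2.boxPoints(rc): print(ray(b,96,KM)[:2])
```

```text
4.0 [501.25631337 273.89654844 247.09285305] [ 3.13915287  0.0077301  -0.09654908]
pin_handle 0.77 [279.2, 129.0] ((280.4764404296875, 126.95755004882812), (64.41740417480469, 17.114267349243164), 87.51044464111328) [563.91407933 290.04148626  92.        ]
[585.35267653 294.00066865]
[584.72319402 282.43628663]
[541.74162387 285.29905242]
[542.38008478 297.33939026]
```

View pics/w3.png

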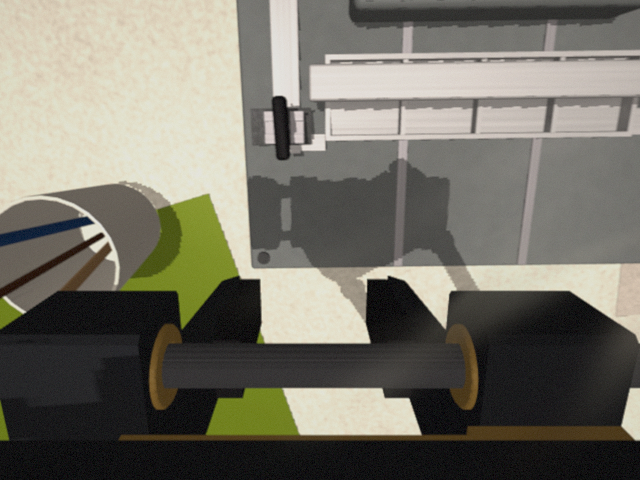

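The handle is centred at pixel (280,127), at world (564,290). The bar end is only about 22 mm away on the -y side. I'll turn the tool half round so the later quarter turn swings clear of the bar.

Emit:
play_rows:
  steps:
    - {"grip":40,"dx":0,"dy":0,"dz":0,"wx":0,"wy":0,"wz":-0.155}
    - {"grip":40,"dx":0,"dy":0,"dz":0,"wx":0,"wy":0,"wz":-0.155}
    - {"grip":40,"dx":0,"dy":0,"dz":0,"wx":0,"wy":0,"wz":-0.155}
    - {"grip":40,"dx":0,"dy":0,"dz":0,"wx":0,"wy":0,"wz":-0.155}
    - {"grip":40,"dx":0,"dy":0,"dz":0,"wx":0,"wy":0,"wz":-0.155}
    - {"grip":40,"dx":0,"dy":0,"dz":0,"wx":0,"wy":0,"wz":-0.155}
    - {"grip":40,"dx":0,"dy":0,"dz":0,"wx":0,"wy":0,"wz":-0.155}
    - {"grip":40,"dx":0,"dy":0,"dz":0,"wx":0,"wy":0,"wz":-0.155}

```text
time: 4.77
tcp_pos: [503.7, 270.3, 255.8]
ee_rot: [3.14, -0.003, 0.88]
force: [-0.2, 0.2, -0.0]
grip_width: 39.8
gripper_force: 0.0
```

Emit:
play_rows:
  steps:
    - {"grip":40,"dx":0,"dy":0,"dz":0,"wx":0,"wy":0,"wz":-0.155}
    - {"grip":40,"dx":0,"dy":0,"dz":0,"wx":0,"wy":0,"wz":-0.155}
    - {"grip":40,"dx":0,"dy":0,"dz":0,"wx":0,"wy":0,"wz":-0.155}
    - {"grip":40,"dx":0,"dy":0,"dz":0,"wx":0,"wy":0,"wz":-0.155}
    - {"grip":40,"dx":0,"dy":0,"dz":0,"wx":0,"wy":0,"wz":-0.155}
    - {"grip":40,"dx":0,"dy":0,"dz":0,"wx":0,"wy":0,"wz":-0.155}
    - {"grip":40,"dx":0,"dy":0,"dz":0,"wx":0,"wy":0,"wz":-0.155}
    - {"grip":40,"dx":0,"dy":0,"dz":0,"wx":0,"wy":0,"wz":-0.155}

```text
time: 5.43
tcp_pos: [503.8, 270.2, 255.8]
ee_rot: [3.138, 0.0, 1.854]
force: [0.4, -0.5, 0.2]
grip_width: 40.3
gripper_force: 0.0
```

Emit:
play_rows:
  steps:
    - {"grip":40,"dx":0,"dy":0,"dz":0,"wx":0,"wy":0,"wz":-0.155}
    - {"grip":40,"dx":0,"dy":0,"dz":0,"wx":0,"wy":0,"wz":-0.155}
    - {"grip":40,"dx":0,"dy":0,"dz":0,"wx":0,"wy":0,"wz":-0.155}
    - {"grip":40,"dx":0,"dy":0,"dz":0,"wx":0,"wy":0,"wz":-0.155}
    - {"grip":40,"dx":0,"dy":0,"dz":0,"wx":0,"wy":0,"wz":-0.155}
    - {"grip":40,"dx":0,"dy":0,"dz":0,"wx":0,"wy":0,"wz":-0.155}
    - {"grip":40,"dx":0,"dy":0,"dz":0,"wx":0,"wy":0,"wz":-0.155}
    - {"grip":40,"dx":0,"dy":0,"dz":0,"wx":0,"wy":0,"wz":-0.155}

```text
time: 6.1
tcp_pos: [503.7, 270.2, 255.8]
ee_rot: [3.14, 0.003, 2.828]
force: [0.3, -0.3, -0.4]
grip_width: 40.1
gripper_force: 0.0
```

Emit:
play_rows:
  steps:
    - {"grip":40,"dx":0,"dy":0,"dz":0,"wx":0,"wy":0,"wz":-0.144}
    - {"grip":40,"dx":0,"dy":0,"dz":0,"wx":0,"wy":0,"wz":-0.144}
    - {"grip":40,"dx":0,"dy":0,"dz":0,"wx":0,"wy":0,"wz":0}

```text
time: 6.35
tcp_pos: [503.7, 270.4, 255.6]
ee_rot: [3.141, 0.003, 3.051]
force: [0.6, 0.3, 0.1]
grip_width: 40.1
gripper_force: 0.0
```

```bash
cat >> h.py <<'E'
def go(x,y,z=None,yaw=None,frac=None):
    "print shift (tool units) and wz from the measured pose to the target"
    s=monitor.read_state(); A=R.from_euler('xyz',s["ee_rot"]).as_matrix(); p=np.array(s["tcp_pos"])
    d=A.T@(np.array([x,y,p[2] if z is None else z])-p); e=0
    if yaw is not None: e=-((yaw-s["ee_rot"][2]+np.pi)%(2*np.pi)-np.pi)
    print("t",round(s["time"],2),"at",p.round(1),np.round(s["ee_rot"],3),"-> d",(d/150).round(3),"wz",round(e/(np.pi/4),3))
E
python3 -c "
from h import *
go(563.8,289.8,68,np.pi-.091); print(monitor.read_state()['joints'])"
```

```text
t 6.35 at [503.7 270.4 255.6] [3.141e+00 3.000e-03 3.051e+00] -> d [-0.384  0.164  1.252] wz 0.001
[ 4.49481472e-01  5.69123613e-02  1.81100488e+00 -6.42120027e-04
  1.27061456e+00 -1.03064284e+00]
```

Emit:
play_rows:
  steps:
    - {"grip":40,"dx":-0.128,"dy":0.055,"dz":0.05,"wx":0,"wy":0,"wz":0}
    - {"grip":40,"dx":-0.128,"dy":0.055,"dz":0.2,"wx":0,"wy":0,"wz":0}
    - {"grip":40,"dx":-0.128,"dy":0.055,"dz":0.25,"wx":0,"wy":0,"wz":0}
    - {"grip":40,"dx":0,"dy":0,"dz":0.2,"wx":0,"wy":0,"wz":0}
    - {"grip":40,"dx":0,"dy":0,"dz":0.15,"wx":0,"wy":0,"wz":0}
    - {"grip":40,"dx":0,"dy":0,"dz":0,"wx":0,"wy":0,"wz":0}
    - {"grip":40,"dx":0,"dy":0,"dz":0,"wx":0,"wy":0,"wz":0}
    - {"grip":40,"dx":0,"dy":0,"dz":0,"wx":0,"wy":0,"wz":0}

```text
time: 7.02
tcp_pos: [563.0, 291.4, 129.5]
ee_rot: [3.14, 0.003, 3.049]
force: [-0.3, 0.3, 0.1]
grip_width: 40.0
gripper_force: 0.0
```

```bash
python3 -c "
from h import *
go(563.8,289.8,68,np.pi-.091)"
```

```text
t 7.02 at [563.  291.4 129.5] [3.140e+00 3.000e-03 3.049e+00] -> d [-0.005 -0.011  0.41 ] wz -0.002
```

Emit:
play_rows:
  steps:
    - {"grip":40,"dx":0,"dy":-0.01,"dz":0.2,"wx":0,"wy":0,"wz":0}
    - {"grip":40,"dx":0,"dy":0,"dz":0.15,"wx":0,"wy":0,"wz":0}
    - {"grip":40,"dx":0,"dy":0,"dz":0.05,"wx":0,"wy":0,"wz":0}
    - {"grip":5,"dx":0,"dy":0,"dz":0,"wx":0,"wy":0,"wz":0}
    - {"grip":5,"dx":0,"dy":0,"dz":0,"wx":0,"wy":0,"wz":0}
    - {"grip":5,"dx":0,"dy":0,"dz":0,"wx":0,"wy":0,"wz":0}
    - {"grip":5,"dx":0,"dy":0,"dz":0,"wx":0,"wy":0,"wz":0}
    - {"grip":5,"dx":0,"dy":0,"dz":0,"wx":0,"wy":0,"wz":0}
  force: 50

```text
time: 7.68
tcp_pos: [562.7, 291.0, 68.9]
ee_rot: [3.14, 0.003, 3.051]
force: [0.9, 1.4, 4.8]
grip_width: 9.4
gripper_force: 50.1
```

Emit:
play_rows:
  steps:
    - {"grip":5,"dx":0,"dy":0,"dz":0,"wx":0,"wy":0,"wz":0}
    - {"grip":5,"dx":0,"dy":0,"dz":0,"wx":0,"wy":0,"wz":0}

```text
time: 7.85
tcp_pos: [562.8, 291.1, 68.9]
ee_rot: [3.14, 0.003, 3.051]
force: [0.8, 1.2, 6.6]
grip_width: 9.4
gripper_force: 50.0
```

Emit:
play_rows:
  steps:
    - {"grip":5,"dx":0,"dy":0,"dz":-0.032,"wx":0,"wy":0,"wz":0}
    - {"grip":5,"dx":0,"dy":0,"dz":-0.032,"wx":0,"wy":0,"wz":0}
    - {"grip":5,"dx":0,"dy":0,"dz":-0.032,"wx":0,"wy":0,"wz":0}
    - {"grip":5,"dx":0,"dy":0,"dz":-0.032,"wx":0,"wy":0,"wz":0}
    - {"grip":5,"dx":0,"dy":0,"dz":0,"wx":0,"wy":0,"wz":0}
    - {"grip":5,"dx":0,"dy":0,"dz":0,"wx":0,"wy":0,"wz":0}

```text
time: 8.35
tcp_pos: [562.1, 290.7, 85.0]
ee_rot: [3.14, 0.002, 3.051]
force: [5.8, 3.6, -10.3]
grip_width: 9.3
gripper_force: 50.0
```

Emit:
play_rows:
  steps:
    - {"grip":5,"dx":0,"dy":0,"dz":-0.024,"wx":0,"wy":0,"wz":0}
    - {"grip":5,"dx":0,"dy":0,"dz":0,"wx":0,"wy":0,"wz":0}
    - {"grip":5,"dx":0,"dy":0,"dz":0,"wx":0,"wy":0,"wz":0}
    - {"grip":5,"dx":0,"dy":0,"dz":0,"wx":0,"wy":0,"wz":0}

```text
time: 8.68
tcp_pos: [562.1, 290.7, 88.2]
ee_rot: [3.14, 0.001, 3.051]
force: [6.3, 3.7, -10.8]
grip_width: 9.4
gripper_force: 50.0
```

Emit:
play_rows:
  steps:
    - {"grip":5,"dx":0,"dy":0,"dz":0,"wx":0,"wy":0,"wz":0.1}
    - {"grip":5,"dx":0,"dy":0,"dz":0,"wx":0,"wy":0,"wz":0.14}
    - {"grip":5,"dx":0,"dy":0,"dz":0,"wx":0,"wy":0,"wz":0.14}
    - {"grip":5,"dx":0,"dy":0,"dz":0,"wx":0,"wy":0,"wz":0.14}
    - {"grip":5,"dx":0,"dy":0,"dz":0,"wx":0,"wy":0,"wz":0.14}
    - {"grip":5,"dx":0,"dy":0,"dz":0,"wx":0,"wy":0,"wz":0.14}
    - {"grip":5,"dx":0,"dy":0,"dz":0,"wx":0,"wy":0,"wz":0.14}
    - {"grip":5,"dx":0,"dy":0,"dz":0,"wx":0,"wy":0,"wz":0.14}

```text
time: 9.35
tcp_pos: [562.2, 290.9, 88.1]
ee_rot: [3.139, 0.0, 2.198]
force: [7.0, 5.4, -10.9]
grip_width: 9.1
gripper_force: 50.0
```

Emit:
play_rows:
  steps:
    - {"grip":5,"dx":0,"dy":0,"dz":0,"wx":0,"wy":0,"wz":0.14}
    - {"grip":5,"dx":0,"dy":0,"dz":0,"wx":0,"wy":0,"wz":0.14}
    - {"grip":5,"dx":0,"dy":0,"dz":0,"wx":0,"wy":0,"wz":0.14}
    - {"grip":5,"dx":0,"dy":0,"dz":0,"wx":0,"wy":0,"wz":0.14}
    - {"grip":5,"dx":0,"dy":0,"dz":0,"wx":0,"wy":0,"wz":0.14}
    - {"grip":5,"dx":0,"dy":0,"dz":0,"wx":0,"wy":0,"wz":0.14}
    - {"grip":5,"dx":0,"dy":0,"dz":0,"wx":0,"wy":0,"wz":0.08}
    - {"grip":5,"dx":0,"dy":0,"dz":0,"wx":0,"wy":0,"wz":0}

```text
time: 10.02
tcp_pos: [562.5, 290.9, 88.3]
ee_rot: [3.139, -0.002, 1.478]
force: [7.4, 4.6, -11.0]
grip_width: 9.5
gripper_force: 50.0
```

Emit:
play_rows:
  steps:
    - {"grip":5,"dx":0,"dy":0,"dz":0.025,"wx":0,"wy":0,"wz":0}
    - {"grip":5,"dx":0,"dy":0,"dz":0.018,"wx":0,"wy":0,"wz":0}
    - {"grip":5,"dx":0,"dy":0,"dz":0,"wx":0,"wy":0,"wz":0}
    - {"grip":5,"dx":0,"dy":0,"dz":0,"wx":0,"wy":0,"wz":0}

```text
time: 10.35
tcp_pos: [562.5, 290.9, 82.2]
ee_rot: [3.139, -0.002, 1.48]
force: [6.6, 4.4, -9.9]
grip_width: 9.4
gripper_force: 50.0
```

Emit:
play_rows:
  steps:
    - {"grip":30,"dx":0,"dy":0,"dz":0,"wx":0,"wy":0,"wz":0}
    - {"grip":30,"dx":0,"dy":0,"dz":0,"wx":0,"wy":0,"wz":0}
    - {"grip":30,"dx":0,"dy":0,"dz":0,"wx":0,"wy":0,"wz":0}
    - {"grip":30,"dx":0,"dy":0,"dz":0,"wx":0,"wy":0,"wz":0}
    - {"grip":30,"dx":0,"dy":0,"dz":-0.2,"wx":0,"wy":0,"wz":0}
    - {"grip":60,"dx":0,"dy":0,"dz":-0.25,"wx":0,"wy":0,"wz":0}
    - {"grip":60,"dx":0,"dy":0,"dz":-0.15,"wx":0,"wy":0,"wz":0}

```text
time: 10.93
tcp_pos: [562.0, 290.4, 176.4]
ee_rot: [3.14, -0.001, 1.48]
force: [1.3, -0.0, 1.2]
grip_width: 41.2
gripper_force: 0.0
```

```bash
python3 -c "
from h import *
im,KM=shot('top','top2.png'); im2,KM2=shot('scene','scene2.png')
im,K=shot('wrist','w4.png')
a=cv2.resize(im2[190:280,360:520],(800,450),interpolation=cv2.INTER_CUBIC)
b=cv2.resize(im[150:480],(400,206)); cv2.imwrite('pics/v2.png',a)
go(536,-44.4,150,1.48)
"
```

```text
t 11.08 at [563.2 291.  176.8] [ 3.136e+00 -3.000e-03  1.480e+00] -> d [-2.244  0.021  0.172] wz 0.0
```

View pics/v2.png

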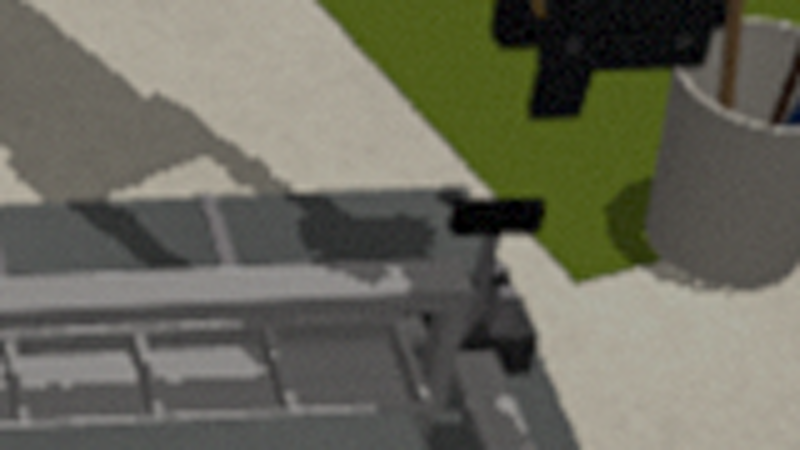

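The scene view shows the handle raised and turned crosswise, resting in its notch. Next is the knob.

Emit:
play_rows:
  steps:
    - {"grip":60,"dx":-0.25,"dy":0.07,"dz":-0.02,"wx":0,"wy":0,"wz":0}
    - {"grip":60,"dx":-0.25,"dy":0.07,"dz":-0.02,"wx":0,"wy":0,"wz":0}
    - {"grip":60,"dx":-0.25,"dy":0.07,"dz":-0.02,"wx":0,"wy":0,"wz":0}
    - {"grip":60,"dx":-0.25,"dy":0.07,"dz":-0.02,"wx":0,"wy":0,"wz":0}
    - {"grip":60,"dx":-0.25,"dy":0.07,"dz":-0.02,"wx":0,"wy":0,"wz":0}
    - {"grip":60,"dx":-0.25,"dy":0.06,"dz":-0.02,"wx":0,"wy":0,"wz":0}
    - {"grip":60,"dx":-0.25,"dy":0.05,"dz":-0.02,"wx":0,"wy":0,"wz":0}
    - {"grip":60,"dx":-0.25,"dy":0,"dz":-0.02,"wx":0,"wy":0,"wz":0}

```text
time: 11.75
tcp_pos: [602.4, -16.8, 195.4]
ee_rot: [-3.139, 0.0, 1.48]
force: [0.7, 0.4, -0.2]
grip_width: 59.8
gripper_force: 0.0
```

Emit:
play_rows:
  steps:
    - {"grip":60,"dx":-0.22,"dy":0,"dz":0,"wx":0,"wy":0,"wz":0.14}
    - {"grip":60,"dx":0,"dy":0,"dz":0,"wx":0,"wy":0,"wz":0.155}
    - {"grip":60,"dx":0,"dy":0,"dz":0,"wx":0,"wy":0,"wz":0.155}
    - {"grip":60,"dx":0,"dy":0,"dz":0,"wx":0,"wy":0,"wz":0.155}
    - {"grip":60,"dx":0,"dy":0,"dz":0,"wx":0,"wy":0,"wz":0.155}
    - {"grip":60,"dx":0,"dy":0,"dz":0,"wx":0,"wy":0,"wz":0.155}
    - {"grip":60,"dx":0,"dy":0,"dz":0,"wx":0,"wy":0,"wz":0.155}
    - {"grip":60,"dx":0,"dy":0,"dz":0,"wx":0,"wy":0,"wz":0.155}

```text
time: 12.42
tcp_pos: [598.5, -47.6, 195.0]
ee_rot: [-3.139, 0.003, 0.512]
force: [1.2, -0.1, 0.7]
grip_width: 59.9
gripper_force: 0.0
```

Emit:
play_rows:
  steps:
    - {"grip":60,"dx":0,"dy":0,"dz":0,"wx":0,"wy":0,"wz":0.155}
    - {"grip":60,"dx":0,"dy":0,"dz":0,"wx":0,"wy":0,"wz":0.155}
    - {"grip":60,"dx":0,"dy":0,"dz":0,"wx":0,"wy":0,"wz":0.155}
    - {"grip":60,"dx":0,"dy":0,"dz":0,"wx":0,"wy":0,"wz":0.155}
    - {"grip":60,"dx":0,"dy":0,"dz":0,"wx":0,"wy":0,"wz":0.155}
    - {"grip":60,"dx":0,"dy":0,"dz":0,"wx":0,"wy":0,"wz":0}
    - {"grip":60,"dx":0,"dy":0,"dz":0,"wx":0,"wy":0,"wz":0}

```text
time: 13.0
tcp_pos: [599.0, -47.6, 195.6]
ee_rot: [-3.142, 0.003, -0.087]
force: [-0.0, -0.6, -0.0]
grip_width: 60.0
gripper_force: 0.0
```

Run:
```python
from h import *
im,KM=shot("wrist","w5.png")
for r in eyes.outline_of("wrist","tray_knob")[:2]:
    rc=cv2.minAreaRect(np.argwhere(r["region"])[:,::-1].astype(np.float32)); print(r["p"],r["point"],rc)
    p=ray(rc[0],80,KM); print(p); go(p[0],p[1],51,-.091)
for q in("start_top",):
    for r in eyes.find_in("wrist",q): print(q,r["p"],r["point"],ray(r["point"],57,KM))
```

```text
0.71 [162.3, 238.9] ((164.10560607910156, 250.73504638671875), (335.8323669433594, 109.44428253173828), 11.113040924072266)
[590.7400044   51.18398531  80.        ]
t 13.1 at [599.4 -47.6 196.3] [-3.142e+00  2.000e-03 -8.800e-02] -> d [-0.114 -0.651  0.969] wz 0.004
start_top 0.58 [309.7, 210.3] [604.61791932 -46.04271443  57.        ]
```

View pics/w5.png

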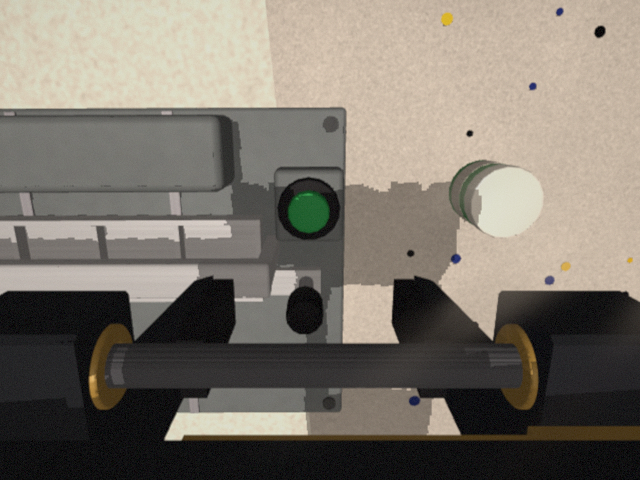

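Run:
```python
from h import *
KM=cam("wrist")
im=cv2.imread('pics/w5.png'); d=(im.max(2)<40); d[:,:270]=0; d[:,340:]=0; d[:280]=0; d[340:]=0
ys,xs=np.nonzero(d); print(xs.min(),xs.max(),ys.min(),ys.max())
for z in(85,): print(ray((xs.min(),310),z,KM),ray((xs.max(),310),z,KM),ray((304,ys.max()),z,KM)) 
print(ray((304,ys.min()),55,KM))
p=ray(((xs.min()+xs.max())/2,ys.max()),85,KM)+13*np.array([.996,-.091,0]); print(p); go(p[0],p[1],51,-.091)
```

```text
286 322 286 333
[544.29690335 -24.79068034  85.        ] [542.18613931 -48.96843526  85.        ] [526.11661405 -35.28081901  85.        ]
[548.18016001 -36.68336263  55.        ]
[539.06461405 -36.46381901  85.        ]
t 13.15 at [599.6 -47.6 196.6] [-3.142e+00  1.000e-03 -8.800e-02] -> d [-0.407 -0.038  0.971] wz 0.004
```

Emit:
play_rows:
  steps:
    - {"grip":50,"dx":-0.2,"dy":-0.02,"dz":0,"wx":0,"wy":0,"wz":0.004}
    - {"grip":50,"dx":-0.207,"dy":-0.02,"dz":0,"wx":0,"wy":0,"wz":0}
    - {"grip":50,"dx":0,"dy":0,"dz":0.2,"wx":0,"wy":0,"wz":0}
    - {"grip":50,"dx":0,"dy":0,"dz":0.25,"wx":0,"wy":0,"wz":0}
    - {"grip":50,"dx":0,"dy":0,"dz":0.25,"wx":0,"wy":0,"wz":0}
    - {"grip":50,"dx":0,"dy":0,"dz":0.18,"wx":0,"wy":0,"wz":0}
    - {"grip":50,"dx":0,"dy":0,"dz":0.08,"wx":0,"wy":0,"wz":0}
    - {"grip":50,"dx":0,"dy":0,"dz":0,"wx":0,"wy":0,"wz":0}

```text
time: 13.82
tcp_pos: [536.8, -35.7, 50.0]
ee_rot: [-3.141, 0.007, -0.093]
force: [-0.6, 0.1, 0.1]
grip_width: 50.4
gripper_force: 0.0
```

Emit:
play_rows:
  steps:
    - {"grip":15,"dx":0,"dy":0,"dz":0,"wx":0,"wy":0,"wz":0}
    - {"grip":15,"dx":0,"dy":0,"dz":0,"wx":0,"wy":0,"wz":0}
    - {"grip":15,"dx":0,"dy":0,"dz":0,"wx":0,"wy":0,"wz":0}
    - {"grip":15,"dx":0,"dy":0,"dz":0,"wx":0,"wy":0,"wz":0}
    - {"grip":15,"dx":0,"dy":0,"dz":0,"wx":0,"wy":0,"wz":0}
    - {"grip":15,"dx":0,"dy":0,"dz":0,"wx":0,"wy":0,"wz":0}
  force: 25

```text
time: 14.32
tcp_pos: [541.7, -36.3, 55.4]
ee_rot: [3.142, -0.004, -0.093]
force: [-0.6, -0.5, 6.2]
grip_width: 25.3
gripper_force: 25.0
```

Emit:
play_rows:
  steps:
    - {"grip":15,"dx":-0.06,"dy":0,"dz":0,"wx":0,"wy":0,"wz":0}
    - {"grip":15,"dx":-0.11,"dy":0,"dz":0,"wx":0,"wy":0,"wz":0}
    - {"grip":15,"dx":-0.13,"dy":0,"dz":0,"wx":0,"wy":0,"wz":0}
    - {"grip":15,"dx":-0.13,"dy":0,"dz":0,"wx":0,"wy":0,"wz":0}
    - {"grip":15,"dx":-0.13,"dy":0,"dz":0,"wx":0,"wy":0,"wz":0}
    - {"grip":15,"dx":-0.13,"dy":0,"dz":0,"wx":0,"wy":0,"wz":0}
    - {"grip":15,"dx":-0.08,"dy":0,"dz":0,"wx":0,"wy":0,"wz":0}
    - {"grip":15,"dx":-0.03,"dy":0,"dz":0,"wx":0,"wy":0,"wz":0}

```text
time: 14.98
tcp_pos: [419.4, -26.0, 54.3]
ee_rot: [3.139, -0.002, -0.092]
force: [2.4, -6.3, 0.2]
grip_width: 25.0
gripper_force: 25.0
```

Emit:
play_rows:
  steps:
    - {"grip":15,"dx":-0.015,"dy":0,"dz":0,"wx":0,"wy":0,"wz":0}
    - {"grip":15,"dx":-0.015,"dy":0,"dz":0,"wx":0,"wy":0,"wz":0}
    - {"grip":15,"dx":0,"dy":0,"dz":0,"wx":0,"wy":0,"wz":0}
    - {"grip":15,"dx":0,"dy":0,"dz":0,"wx":0,"wy":0,"wz":0}

```text
time: 15.32
tcp_pos: [416.1, -25.7, 54.3]
ee_rot: [3.139, -0.002, -0.092]
force: [0.0, -7.0, 4.4]
grip_width: 25.2
gripper_force: 25.0
```

Emit:
play_rows:
  steps:
    - {"grip":15,"dx":-0.02,"dy":0,"dz":0,"wx":0,"wy":0,"wz":0}
    - {"grip":15,"dx":-0.02,"dy":0,"dz":0,"wx":0,"wy":0,"wz":0}
    - {"grip":15,"dx":0,"dy":0,"dz":0,"wx":0,"wy":0,"wz":0}
    - {"grip":15,"dx":0,"dy":0,"dz":0,"wx":0,"wy":0,"wz":0}

```text
time: 15.65
tcp_pos: [415.7, -25.7, 54.6]
ee_rot: [3.139, -0.015, -0.093]
force: [18.0, -7.7, -16.9]
grip_width: 25.2
gripper_force: 25.0
```

Emit:
play_rows:
  steps:
    - {"grip":15,"dx":0.03,"dy":0,"dz":0,"wx":0,"wy":0,"wz":0}
    - {"grip":50,"dx":0,"dy":0,"dz":0,"wx":0,"wy":0,"wz":0}
    - {"grip":50,"dx":0,"dy":0,"dz":0,"wx":0,"wy":0,"wz":0}
    - {"grip":50,"dx":0,"dy":0,"dz":0,"wx":0,"wy":0,"wz":0}
    - {"grip":50,"dx":0,"dy":0,"dz":-0.2,"wx":0,"wy":0,"wz":0}
    - {"grip":70,"dx":0,"dy":-0.1,"dz":-0.24,"wx":0,"wy":0,"wz":0}
    - {"grip":70,"dx":0,"dy":-0.2,"dz":-0.18,"wx":0,"wy":0,"wz":-0.14}
    - {"grip":70,"dx":0,"dy":-0.2,"dz":-0.18,"wx":0,"wy":0,"wz":-0.14}

```text
time: 16.32
tcp_pos: [417.7, 50.9, 174.7]
ee_rot: [-3.141, -0.0, 0.129]
force: [1.0, 0.4, -0.0]
grip_width: 67.9
gripper_force: 0.0
```

Emit:
play_rows:
  steps:
    - {"grip":75,"dx":0,"dy":0,"dz":-0.25,"wx":0,"wy":0,"wz":-0.155}
    - {"grip":75,"dx":0,"dy":0,"dz":-0.25,"wx":0,"wy":0,"wz":-0.155}
    - {"grip":75,"dx":0,"dy":0,"dz":-0.25,"wx":0,"wy":0,"wz":-0.155}
    - {"grip":75,"dx":0,"dy":0,"dz":-0.1,"wx":0,"wy":0,"wz":-0.155}
    - {"grip":75,"dx":0,"dy":0,"dz":0,"wx":0,"wy":0,"wz":-0.155}
    - {"grip":75,"dx":0,"dy":0,"dz":0,"wx":0,"wy":0,"wz":-0.155}
    - {"grip":75,"dx":0,"dy":0,"dz":0,"wx":0,"wy":0,"wz":-0.155}
    - {"grip":75,"dx":0,"dy":0,"dz":0,"wx":0,"wy":0,"wz":-0.155}

```text
time: 16.98
tcp_pos: [417.2, 50.7, 300.4]
ee_rot: [-3.141, 0.0, 1.107]
force: [0.7, 0.6, -0.7]
grip_width: 75.1
gripper_force: 0.0
```

Emit:
play_rows:
  steps:
    - {"grip":75,"dx":0,"dy":0,"dz":0,"wx":0,"wy":0,"wz":-0.155}
    - {"grip":75,"dx":0,"dy":0,"dz":0,"wx":0,"wy":0,"wz":-0.155}
    - {"grip":75,"dx":0,"dy":0,"dz":0,"wx":0,"wy":0,"wz":-0.155}
    - {"grip":75,"dx":0,"dy":0,"dz":0,"wx":0,"wy":0,"wz":0}
    - {"grip":75,"dx":0,"dy":0,"dz":0,"wx":0,"wy":0,"wz":0}

```text
time: 17.4
tcp_pos: [417.4, 50.6, 300.3]
ee_rot: [-3.14, 0.0, 1.462]
force: [0.8, -0.3, -0.8]
grip_width: 75.0
gripper_force: 0.0
```

Run:
```python
from h import *
s=monitor.read_state(); print(s["time"],s["tcp_pos"],s["ee_rot"],s["joints"])
im,KM=shot("wrist","w6.png"); np.save('KM6.npy',KM[1])
for q in("well1_mid","well1","well2","well3","well4","tray_mid"):
    try:
        for r in eyes.find_in("wrist",q): print(q,r["p"],r["point"],ray(r["point"],20,KM))
    except Exception as e: print(q,e)
im,KM=shot("top","top3.png")
for r in eyes.find_in("top","jar1_mid"): print(r["p"],r["point"],ray(r["point"],50,KM))
```

```text
17.4 [417.38468687  50.62298263 300.28486404] [-3.14046573e+00  5.09225908e-06  1.46232984e+00] [ 6.12884791e-02 -2.69555846e-01  2.02396101e+00  1.88494258e-04
  1.38829908e+00  1.69720658e-01]
well1_mid it knows: bottle, jar1_mid, jar2_mid, jar3_mid, jar4_mid, jar5_mid, knife, mixer, pin_handle, pin_lift, pin_turn, start, start_top, tray, tray_knob, tray_mid, tub, well
well1 0.61 [340.0, 119.9] [450.62070465 113.75986034  20.        ]
well2 0.61 [340.0, 119.9] [450.62070465 113.75986034  20.        ]
well3 0.61 [340.0, 119.9] [450.62070465 113.75986034  20.        ]
well4 0.61 [340.0, 119.9] [450.62070465 113.75986034  20.        ]
0.76 [473.5, 256.2] [ 412.79748278 -484.43858545   50.        ]
0.66 [486.4, 225.1] [ 504.91658305 -528.35432872   50.        ]
0.61 [453.9, 225.9] [ 505.21566424 -431.05230574   50.        ]
0.54 [466.0, 193.3] [ 603.04309467 -472.76503003   50.        ]
0.2 [231.1, 248.8] [454.93544625 236.76147394  50.        ]
```

View pics/w6.png

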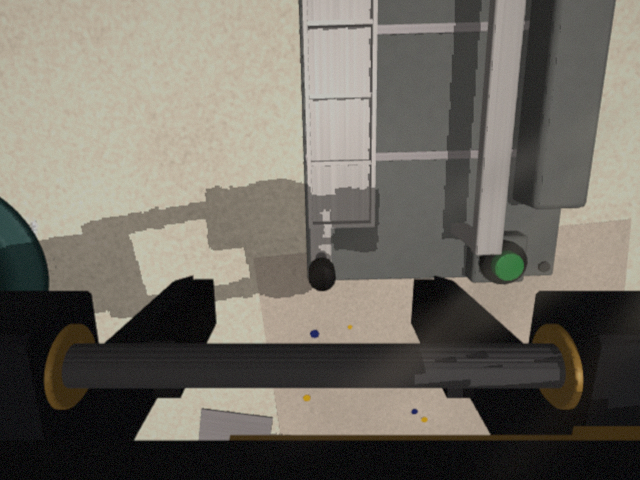

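Run:
```python
from h import *
KM=(cam("wrist")[0],np.load('KM6.npy')); im=cv2.imread('pics/w6.png')
for c in[(340,222),(340,160),(340,98),(340,23),(305,120),(377,120),(305,40),(377,40),(305,200),(377,200)]: print(c,ray(c,30,KM).round(1))
g=cv2.cvtColor(im,cv2.COLOR_BGR2GRAY).astype(int)
print(g[10:235,325:355].mean(1).round().astype(int).tolist())
for r in(60,130): print(g[r-3:r+3,295:390].mean(0).round().astype(int).tolist())
```

```text
(340, 222) [440.8  12.9  30. ]
(340, 160) [446.5  75.7  30. ]
(340, 98) [451.9 133.9  30. ]
(340, 23) [457.8 198.8  30. ]
(305, 120) [416.4 117.4  30. ]
(377, 120) [485.5 109.9  30. ]
(305, 40) [424.4 188.   30. ]
(377, 40) [490.3 180.9  30. ]
(305, 200) [407.6  39.5  30. ]
(377, 200) [480.2  31.7  30. ]
[179, 179, 180, 180, 181, 180, 180, 181, 181, 182, 185, 185, 187, 186, 153, 89, 66, 89, 122, 158, 180, 184, 183, 183, 183, 184, 184, 184, 184, 184, 184, 184, 184, 184, 185, 185, 184, 185, 185, 185, 185, 185, 185, 185, 185, 185, 186, 186, 185, 186, 186, 186, 186, 186, 186, 186, 187, 187, 187, 187, 187, 187, 186, 187, 187, 187, 187, 188, 188, 188, 188, 188, 188, 188, 189, 188, 188, 189, 188, 189, 188, 189, 188, 190, 190, 191, 190, 162, 121, 138, 176, 189, 189, 188, 188, 188, 188, 188, 188, 188, 188, 188, 189, 187, 188, 188, 188, 187, 188, 187, 187, 187, 187, 187, 187, 187, 186, 186, 186, 186, 186, 185, 186, 186, 186, 186, 185, 186, 185, 185, 185, 184, 184, 184, 184, 184, 184, 184, 184, 183, 183, 182, 182, 182, 182, 182, 182, 182, 182, 162, 129, 154, 185, 185, 179, 170, 174, 180, 180, 1
[... 552 characters left out ...]
 186, 185, 184, 185, 188, 189, 186, 185, 184, 184, 183, 186, 189, 187, 185, 186, 185, 184, 185, 184, 184, 186, 186, 185, 184, 184, 183, 173, 126, 73, 121, 184, 188, 185, 169, 114, 94, 95, 94, 96, 97, 96, 96, 98, 97, 98, 96, 97]
[187, 188, 190, 192, 192, 192, 190, 163, 86, 89, 120, 165, 190, 190, 187, 182, 184, 186, 184, 183, 186, 188, 192, 190, 187, 182, 182, 182, 185, 186, 187, 186, 185, 183, 183, 187, 190, 190, 189, 189, 188, 187, 188, 188, 186, 185, 186, 185, 185, 181, 182, 188, 189, 186, 185, 184, 184, 184, 185, 185, 184, 186, 184, 183, 181, 183, 184, 184, 188, 189, 186, 184, 188, 169, 105, 74, 108, 169, 190, 188, 172, 120, 101, 100, 101, 102, 100, 100, 100, 101, 100, 102, 100, 100, 102]
```

```bash
python3 - <<'E'
from h import *
KM=(cam("wrist")[0],np.load('KM6.npy'))
P=[ray((340,r),30,KM)[:2] for r in(226,163.5,95,21.5)]; print(np.round(P,1),[np.linalg.norm(P[i+1]-P[i]) for i in range(3)])
# side walls: centre of top-of-wall, left dark = outer? print candidates
for r in(60,130):
  for c in(304 if r==130 else 301.5, 307.5 if r==130 else 305.5, 370.5 if r==130 else 371.5, 374 if r==130 else 374.5): print(r,c,ray((c,r),30,KM).round(1))
E
python3 - <<'E'
import cv2
im=cv2.imread('pics/w6.png'); cv2.imwrite('pics/v3.png',cv2.resize(im[0:290,290:390],None,fx=2,fy=2,interpolation=cv2.INTER_NEAREST))
E
```

```text
[[440.4   8.7]
 [446.2  72.3]
 [452.1 136.6]
 [457.9 200. ]] [np.float64(63.87261825330321), np.float64(64.56481470941787), np.float64(63.686225563438455)]
60 301.5 [419.3 171.3  30. ]
60 305.5 [423.  170.9  30. ]
60 371.5 [484.1 164.3  30. ]
60 374.5 [486.8 164.   30. ]
130 304 [414.4 108.1  30. ]
130 307.5 [417.8 107.8  30. ]
130 370.5 [478.6 101.2  30. ]
130 374 [482.  100.8  30. ]
```

View pics/v3.png

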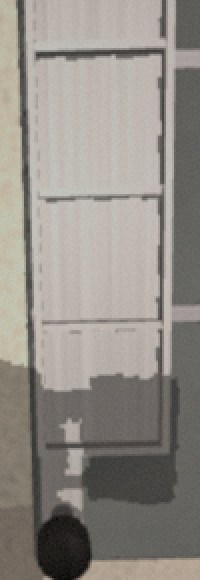

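Well dividers are at rows 226, 163, 95 and 21, spaced 64 mm, so the tray centre is at about (452.4,136.6). Next, the white lids.

Run:
```python
from h import *
KM=cam("top"); im=cv2.imread('pics/top3.png'); hs=cv2.cvtColor(im,cv2.COLOR_BGR2HSV)
for c in[(370,198),(419,203),(458,224)]: print(c,ray(c,54,KM).round(), im[c[1],c[0]])
m=((im.min(2)>165)).astype(np.uint8); m[:150]=0;m[300:]=0;m[:,:330]=0;m[:,500:]=0
n,l,st,cc=cv2.connectedComponentsWithStats(m)
for i in range(1,n):
    if 40<st[i,4]<1500: print(cc[i].round(1),st[i,4],ray(cc[i],54,KM).round())
go(0,0)
```

```text
(370, 198) [ 596. -183.   54.] [128 131 128]
(419, 203) [ 577. -329.   54.] [101 114 119]
(458, 224) [ 510. -443.   54.] [125 131 128]
t 17.8 at [418.1  50.5 300.8] [-3.142 -0.     1.465] -> d [-0.629 -2.736  0.   ] wz 0.0
```

Run:
```python
import cv2
im=cv2.imread('pics/top3.png'); cv2.imwrite('pics/v4.png',cv2.resize(im[160:310,330:510],(720,600),interpolation=cv2.INTER_CUBIC))
```

```text
(no output)
```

View pics/v4.png

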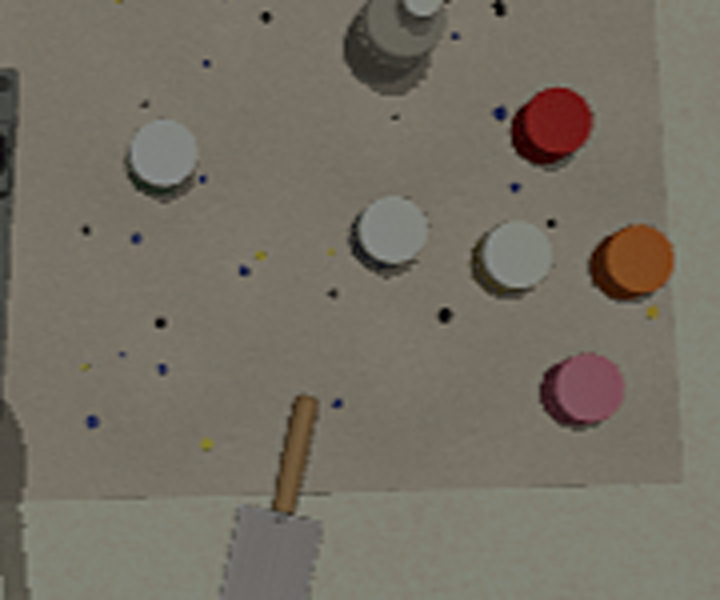

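Jar 2 has been knocked; its lid is now at top pixel (428,218). Jar 1 is at (371,198.5) and jar 3 at (459,224). I'll start with jar 1.

Emit:
play_rows:
  steps:
    - {"grip":80,"dx":-0.209,"dy":0.149,"dz":0.059,"wx":0,"wy":0,"wz":0}
    - {"grip":80,"dx":-0.209,"dy":0.149,"dz":0.059,"wx":0,"wy":0,"wz":0}
    - {"grip":80,"dx":-0.209,"dy":0.149,"dz":0.059,"wx":0,"wy":0,"wz":0}
    - {"grip":80,"dx":-0.209,"dy":0.149,"dz":0.059,"wx":0,"wy":0,"wz":0}
    - {"grip":80,"dx":-0.209,"dy":0.149,"dz":0.059,"wx":0,"wy":0,"wz":0}
    - {"grip":80,"dx":-0.209,"dy":0.149,"dz":0.059,"wx":0,"wy":0,"wz":0}
    - {"grip":80,"dx":-0.209,"dy":0.149,"dz":0.059,"wx":0,"wy":0,"wz":0}
    - {"grip":80,"dx":-0.209,"dy":0.149,"dz":0.059,"wx":0,"wy":0,"wz":0}

```text
time: 18.47
tcp_pos: [570.2, -219.7, 229.4]
ee_rot: [-3.142, -0.0, 1.465]
force: [0.2, 0.2, -0.9]
grip_width: 79.7
gripper_force: 0.0
```

Emit:
play_rows:
  steps:
    - {"grip":80,"dx":-0.209,"dy":0.149,"dz":0.059,"wx":0,"wy":0,"wz":-0.019}
    - {"grip":80,"dx":0,"dy":0,"dz":0,"wx":0,"wy":0,"wz":0}
    - {"grip":80,"dx":0,"dy":0,"dz":0,"wx":0,"wy":0,"wz":0}
    - {"grip":80,"dx":0,"dy":0,"dz":0,"wx":0,"wy":0,"wz":0}

```text
time: 18.8
tcp_pos: [588.1, -250.9, 220.7]
ee_rot: [-3.14, -0.001, 1.479]
force: [-0.7, 0.8, -0.1]
grip_width: 79.8
gripper_force: 0.0
```

```bash
cat >> h.py <<'E'
def jar(fn,zt=23,yaw=1.48):
    im,KM=shot("wrist",fn)
    for r in eyes.outline_of("wrist","jar1_mid")[:3]:
        m=r["region"]; col=np.median(im[m],0); rc=cv2.minEnclosingCircle(np.argwhere(m)[:,::-1].astype(np.float32))
        lid=m&(im.min(2)>0.75*np.percentile(im[m].min(1),95)); (c,rad)=cv2.minEnclosingCircle(np.argwhere(cv2.erode(lid.astype(np.uint8),np.ones((3,3))))[:,::-1].astype(np.float32))
        p=ray(c,54,KM); e=ray((c[0]+rad,c[1]),54,KM)
        print(round(r["p"],2),"col",col,"px",np.round(c),"lid r mm",np.linalg.norm(e-p).round(1),"pos",p.round(1)); go(p[0],p[1],zt,yaw)
E
python3 -c "
from h import *
jar('j1.png'); KM=cam('top')
for c in[(428,217.8),(459,224.2)]: print(ray(c,54,KM).round())"
```

```text
0.77 col [15. 17. 69.] px [360. 401.] lid r mm 0.0 pos [ 613.2 -423.9   54. ]
t 18.9 at [ 588.2 -250.1  221.9] [ 3.141 -0.     1.481] -> d [-1.139  0.269  1.326] wz 0.001
0.69 col [49. 40. 80.] px [0. 0.] lid r mm 0.0 pos [390.  -87.5  54. ]
t 18.9 at [ 588.2 -250.1  221.9] [ 3.141 -0.     1.481] -> d [ 0.961 -1.414  1.325] wz 0.001
0.66 col [143.5 158.  162. ] px [249. 426.] lid r mm 23.9 pos [ 513.9 -441.1   54. ]
t 18.9 at [ 588.2 -250.1  221.9] [ 3.141 -0.     1.481] -> d [-1.312 -0.38   1.325] wz 0.001
[ 531. -354.   54.]
[ 509. -446.   54.]
```

```bash
sed -i 's/\[:3\]:/:/' h.py; sed -i 's/m=r\["region"\]; col/m=r["region"]\n        if im[m].min(1).mean()<90: continue\n        col/' h.py; python3 -c "
from h import *
jar('j1.png')
im=cv2.imread('pics/j1.png'); c=cv2.HoughCircles(cv2.medianBlur(cv2.cvtColor(im[:290],cv2.COLOR_BGR2GRAY),5),cv2.HOUGH_GRADIENT,1,60,param1=100,param2=25,minRadius=25,maxRadius=50); print(c)
KM=cam('wrist'); print([ray(k[:2],54,KM).round() for k in c[0]])
print(proj((594,-185,54),KM))
"
```

```text
0.59 col [147. 161. 167.] px [248. 428.] lid r mm 23.9 pos [ 513.3 -443.5   54. ]
t 19.0 at [ 588.4 -250.   222.3] [3.14  0.    1.482] -> d [-1.329 -0.386  1.329] wz 0.002
[[[318.5 119.5  36. ]]]
[array([ 599., -184.,   54.])]
[312.39812453 121.20855763]
```

View pics/j1.png

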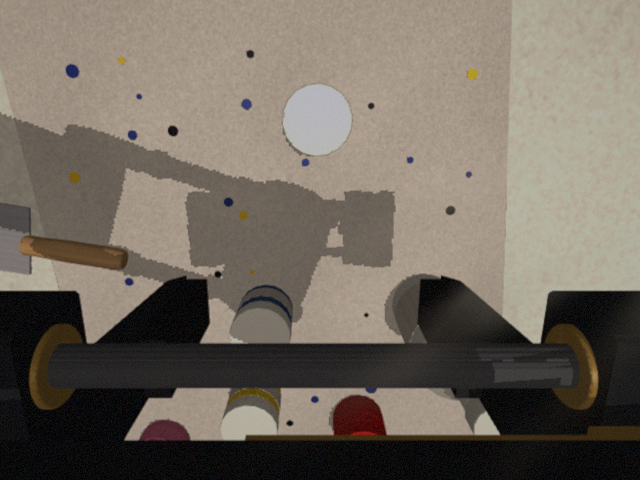

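The jar 1 lid is at pixel (318,119.5), world (599,-184). Jars 2 and 3 and the decoys show at the bottom.

```bash
python3 -c "
from h import *
go(598.5,-184,22,1.482)"
```

```text
t 19.0 at [ 588.4 -250.   222.3] [3.14  0.    1.482] -> d [0.445 0.026 1.336] wz -0.0
```

Emit:
play_rows:
  steps:
    - {"grip":82,"dx":0.222,"dy":0.013,"dz":0.1,"wx":0,"wy":0,"wz":0}
    - {"grip":82,"dx":0.223,"dy":0.013,"dz":0.136,"wx":0,"wy":0,"wz":0}
    - {"grip":82,"dx":0,"dy":0,"dz":0.25,"wx":0,"wy":0,"wz":0}
    - {"grip":82,"dx":0,"dy":0,"dz":0.25,"wx":0,"wy":0,"wz":0}
    - {"grip":82,"dx":0,"dy":0,"dz":0.25,"wx":0,"wy":0,"wz":0}
    - {"grip":82,"dx":0,"dy":0,"dz":0.2,"wx":0,"wy":0,"wz":0}
    - {"grip":82,"dx":0,"dy":0,"dz":0.15,"wx":0,"wy":0,"wz":0}
    - {"grip":82,"dx":0,"dy":0,"dz":0,"wx":0,"wy":0,"wz":0}

```text
time: 19.67
tcp_pos: [593.9, -182.5, 15.9]
ee_rot: [-3.133, -0.002, 1.482]
force: [-1.9, 1.4, -0.5]
grip_width: 81.8
gripper_force: 0.0
```

Emit:
play_rows:
  steps:
    - {"grip":82,"dx":0,"dy":0,"dz":0,"wx":0,"wy":0,"wz":0}
    - {"grip":45,"dx":0,"dy":0,"dz":0,"wx":0,"wy":0,"wz":0}
    - {"grip":45,"dx":0,"dy":0,"dz":0,"wx":0,"wy":0,"wz":0}
    - {"grip":45,"dx":0,"dy":0,"dz":0,"wx":0,"wy":0,"wz":0}
    - {"grip":45,"dx":0,"dy":0,"dz":0,"wx":0,"wy":0,"wz":0}
    - {"grip":45,"dx":0,"dy":0,"dz":0,"wx":0,"wy":0,"wz":0}
    - {"grip":45,"dx":0,"dy":0,"dz":0,"wx":0,"wy":0,"wz":0}
  force: 30

```text
time: 20.25
tcp_pos: [599.0, -185.5, 22.2]
ee_rot: [3.14, 0.0, 1.48]
force: [-1.9, 1.2, 6.3]
grip_width: 51.4
gripper_force: 30.0
```

```bash
python3 -c "
from h import *
go(455.3,168.5,140,1.482)"
```

```text
t 20.25 at [ 599.  -185.5   22.2] [3.14 0.   1.48] -> d [ 2.263 -1.166 -0.788] wz -0.002
```

Emit:
play_rows:
  steps:
    - {"grip":45,"dx":0,"dy":0,"dz":-0.1,"wx":0,"wy":0,"wz":0}
    - {"grip":45,"dx":0,"dy":0,"dz":-0.2,"wx":0,"wy":0,"wz":0}
    - {"grip":45,"dx":0,"dy":0,"dz":-0.25,"wx":0,"wy":0,"wz":0}
    - {"grip":45,"dx":0,"dy":0,"dz":-0.25,"wx":0,"wy":0,"wz":0}
    - {"grip":45,"dx":0.1,"dy":-0.05,"dz":-0.05,"wx":0,"wy":0,"wz":0}
    - {"grip":45,"dx":0.2,"dy":-0.1,"dz":0,"wx":0,"wy":0,"wz":0}
    - {"grip":45,"dx":0.2,"dy":-0.11,"dz":0,"wx":0,"wy":0,"wz":0}
    - {"grip":45,"dx":0.2,"dy":-0.11,"dz":0,"wx":0,"wy":0,"wz":0}

```text
time: 20.92
tcp_pos: [552.0, -74.8, 148.5]
ee_rot: [3.141, -0.0, 1.479]
force: [0.7, -0.3, -2.7]
grip_width: 51.2
gripper_force: 30.0
```

Emit:
play_rows:
  steps:
    - {"grip":45,"dx":0.2,"dy":-0.11,"dz":0,"wx":0,"wy":0,"wz":0}
    - {"grip":45,"dx":0.2,"dy":-0.11,"dz":0,"wx":0,"wy":0,"wz":0}
    - {"grip":45,"dx":0.2,"dy":-0.11,"dz":0,"wx":0,"wy":0,"wz":0}
    - {"grip":45,"dx":0.2,"dy":-0.11,"dz":0,"wx":0,"wy":0,"wz":0}
    - {"grip":45,"dx":0.2,"dy":-0.11,"dz":0,"wx":0,"wy":0,"wz":0}
    - {"grip":45,"dx":0.2,"dy":-0.11,"dz":0,"wx":0,"wy":0,"wz":0}
    - {"grip":45,"dx":0.2,"dy":-0.11,"dz":0,"wx":0,"wy":0,"wz":0}
    - {"grip":45,"dx":0.16,"dy":-0.01,"dz":0,"wx":0,"wy":0,"wz":0}

```text
time: 21.58
tcp_pos: [453.9, 169.6, 147.6]
ee_rot: [-3.139, 0.0, 1.481]
force: [0.0, 0.7, -1.7]
grip_width: 51.2
gripper_force: 30.0
```

Emit:
play_rows:
  steps:
    - {"grip":45,"dx":0,"dy":0,"dz":0.2,"wx":0,"wy":0,"wz":0}
    - {"grip":45,"dx":0,"dy":0,"dz":0.15,"wx":0,"wy":0,"wz":0}
    - {"grip":45,"dx":0,"dy":0,"dz":0.05,"wx":0,"wy":0,"wz":0}
    - {"grip":45,"dx":0,"dy":0,"dz":0,"wx":0,"wy":0,"wz":0}
    - {"grip":45,"dx":0,"dy":0,"dz":0,"wx":0,"wy":0,"wz":0}

```text
time: 22.0
tcp_pos: [456.9, 167.8, 88.2]
ee_rot: [-3.141, 0.0, 1.48]
force: [0.1, -0.9, -1.6]
grip_width: 51.4
gripper_force: 30.0
```

```bash
python3 -c "
from h import *
go(455.3,168.5,39.5,1.482)"
```

```text
t 22.0 at [456.9 167.8  88.2] [-3.141  0.     1.48 ] -> d [ 0.004 -0.011  0.324] wz -0.003
```

Emit:
play_rows:
  steps:
    - {"grip":45,"dx":0,"dy":-0.01,"dz":0.1,"wx":0,"wy":0,"wz":0}
    - {"grip":45,"dx":0,"dy":0,"dz":0.1,"wx":0,"wy":0,"wz":0}
    - {"grip":45,"dx":0,"dy":0,"dz":0.08,"wx":0,"wy":0,"wz":0}
    - {"grip":45,"dx":0,"dy":0,"dz":0.035,"wx":0,"wy":0,"wz":0}
    - {"grip":45,"dx":0,"dy":0,"dz":0.01,"wx":0,"wy":0,"wz":0}
    - {"grip":45,"dx":0,"dy":0,"dz":0,"wx":0,"wy":0,"wz":0}
    - {"grip":45,"dx":0,"dy":0,"dz":0,"wx":0,"wy":0,"wz":0}

```text
time: 22.58
tcp_pos: [456.8, 168.4, 40.7]
ee_rot: [3.14, -0.001, 1.48]
force: [-0.6, 0.3, -1.1]
grip_width: 51.4
gripper_force: 30.0
```

Emit:
play_rows:
  steps:
    - {"grip":45,"dx":0,"dy":0,"dz":0.014,"wx":0,"wy":0,"wz":0}
    - {"grip":45,"dx":0,"dy":0,"dz":0,"wx":0,"wy":0,"wz":0}
    - {"grip":75,"dx":0,"dy":0,"dz":0,"wx":0,"wy":0,"wz":0}
    - {"grip":75,"dx":0,"dy":0,"dz":0,"wx":0,"wy":0,"wz":0}
    - {"grip":75,"dx":0,"dy":0,"dz":0,"wx":0,"wy":0,"wz":0}
    - {"grip":75,"dx":0,"dy":0,"dz":-0.2,"wx":0,"wy":0,"wz":0}
    - {"grip":75,"dx":0,"dy":0,"dz":-0.25,"wx":0,"wy":0,"wz":0}
    - {"grip":75,"dx":0,"dy":0,"dz":-0.25,"wx":0,"wy":0,"wz":0}

```text
time: 23.25
tcp_pos: [454.3, 167.8, 142.5]
ee_rot: [-3.138, 0.001, 1.48]
force: [0.9, 0.6, 0.6]
grip_width: 74.9
gripper_force: 0.0
```

Emit:
play_rows:
  steps:
    - {"grip":75,"dx":0,"dy":0,"dz":-0.25,"wx":0,"wy":0,"wz":0}
    - {"grip":80,"dx":-0.24,"dy":0.05,"dz":-0.05,"wx":0,"wy":0,"wz":0}
    - {"grip":80,"dx":-0.25,"dy":0.05,"dz":-0.05,"wx":0,"wy":0,"wz":0}
    - {"grip":80,"dx":-0.25,"dy":0.05,"dz":-0.05,"wx":0,"wy":0,"wz":0}
    - {"grip":80,"dx":-0.25,"dy":0.05,"dz":-0.05,"wx":0,"wy":0,"wz":0}
    - {"grip":80,"dx":-0.25,"dy":0.05,"dz":0,"wx":0,"wy":0,"wz":0}
    - {"grip":80,"dx":-0.25,"dy":0.05,"dz":0,"wx":0,"wy":0,"wz":0}
    - {"grip":80,"dx":-0.25,"dy":0.05,"dz":0,"wx":0,"wy":0,"wz":0}

```text
time: 23.92
tcp_pos: [484.4, -98.3, 210.6]
ee_rot: [3.14, 0.0, 1.48]
force: [0.7, 0.2, -0.2]
grip_width: 80.0
gripper_force: 0.0
```

Emit:
play_rows:
  steps:
    - {"grip":80,"dx":-0.25,"dy":0.05,"dz":0,"wx":0,"wy":0,"wz":0}
    - {"grip":80,"dx":-0.25,"dy":0.05,"dz":0,"wx":0,"wy":0,"wz":0}
    - {"grip":80,"dx":-0.25,"dy":0.05,"dz":0,"wx":0,"wy":0,"wz":0}
    - {"grip":80,"dx":-0.25,"dy":0.05,"dz":0,"wx":0,"wy":0,"wz":0}
    - {"grip":80,"dx":-0.25,"dy":0.05,"dz":0,"wx":0,"wy":0,"wz":0}
    - {"grip":80,"dx":-0.25,"dy":0.05,"dz":0,"wx":0,"wy":0,"wz":0}
    - {"grip":80,"dx":-0.25,"dy":0.05,"dz":0,"wx":0,"wy":0,"wz":0}
    - {"grip":80,"dx":-0.25,"dy":0.05,"dz":0,"wx":0,"wy":0,"wz":0}

```text
time: 24.58
tcp_pos: [516.9, -402.6, 209.8]
ee_rot: [-3.142, -0.0, 1.48]
force: [0.5, 1.0, 0.5]
grip_width: 80.2
gripper_force: 0.0
```

Emit:
play_rows:
  steps:
    - {"grip":80,"dx":-0.13,"dy":0,"dz":0,"wx":0,"wy":0,"wz":0}
    - {"grip":80,"dx":0,"dy":0,"dz":0,"wx":0,"wy":0,"wz":0}
    - {"grip":80,"dx":0,"dy":0,"dz":0,"wx":0,"wy":0,"wz":0}
    - {"grip":80,"dx":0,"dy":0,"dz":0,"wx":0,"wy":0,"wz":0}

```text
time: 24.92
tcp_pos: [515.0, -418.8, 209.5]
ee_rot: [-3.141, -0.002, 1.481]
force: [-0.4, 0.3, -0.1]
grip_width: 79.8
gripper_force: 0.0
```

```bash
cat >> h.py <<'E'
def lid(fn,near):
    im,KM=shot("wrist",fn); g=cv2.medianBlur(cv2.cvtColor(im[:290],cv2.COLOR_BGR2GRAY),5)
    c=cv2.HoughCircles(g,cv2.HOUGH_GRADIENT,1,40,param1=100,param2=20,minRadius=28,maxRadius=45)
    print("expect px",proj((*near,54),KM).round())
    for k in ([] if c is None else c[0]):
        p=ray(k[:2],54,KM); print(k,im[int(k[1]),int(k[0])],p.round(1)); go(p[0],p[1],22,1.482)
E
python3 -c "
from h import *
lid('j2.png',(531,-354)); s,K=shot('scene','s3.png'); t,K=shot('top','t4.png')"
```

```text
expect px [328. 121.]
[332.5 118.5  35.2] [196 191 192] [ 534.5 -352.8   54. ]
t 24.97 at [ 515.2 -418.4  209.8] [-3.141e+00 -1.000e-03  1.481e+00] -> d [0.445 0.09  1.252] wz -0.001
[313.5 247.5  32.9] [113 124 132] [ 512.9 -445.4   54. ]
t 24.97 at [ 515.2 -418.4  209.8] [-3.141e+00 -1.000e-03  1.481e+00] -> d [-0.182  0.002  1.252] wz -0.001
[431.5 263.5  30. ] [ 29  29 167] [ 601.6 -466.1   54. ]
t 24.97 at [ 515.2 -418.4  209.8] [-3.141e+00 -1.000e-03  1.481e+00] -> d [-0.267  0.603  1.251] wz -0.001
[508.5 114.5  32.1] [64 68 75] [ 656.7 -361.1   54. ]
t 24.97 at [ 515.2 -418.4  209.8] [-3.141e+00 -1.000e-03  1.481e+00] -> d [0.463 0.906 1.252] wz -0.001
```

View pics/j2.png

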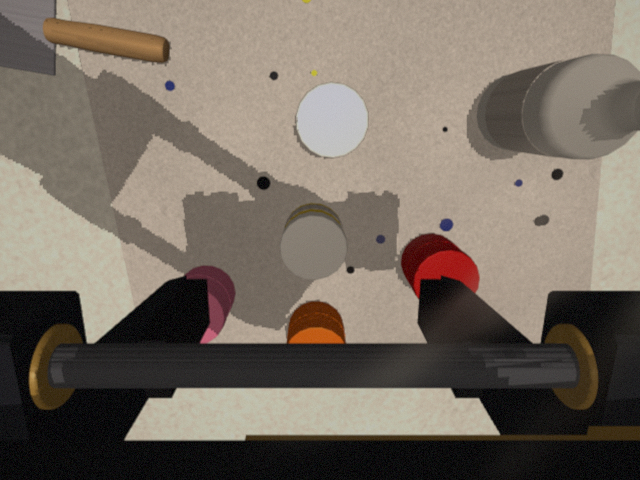

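The jar 2 lid is at pixel (332,118), world (534.5,-352.8), with jar 3 at (313,247). The bottle is close on the right, so I'll grip diagonally to keep the gripper body clear of it.

Emit:
play_rows:
  steps:
    - {"grip":80,"dx":0.222,"dy":0.045,"dz":0,"wx":0,"wy":0,"wz":0}
    - {"grip":80,"dx":0.223,"dy":0.045,"dz":0,"wx":0,"wy":0,"wz":0}
    - {"grip":80,"dx":0,"dy":0,"dz":0,"wx":0,"wy":0,"wz":-0.155}
    - {"grip":80,"dx":0,"dy":0,"dz":0,"wx":0,"wy":0,"wz":-0.155}
    - {"grip":80,"dx":0,"dy":0,"dz":0,"wx":0,"wy":0,"wz":-0.155}
    - {"grip":80,"dx":0,"dy":0,"dz":0,"wx":0,"wy":0,"wz":-0.155}
    - {"grip":80,"dx":0,"dy":0,"dz":0,"wx":0,"wy":0,"wz":-0.155}
    - {"grip":80,"dx":0,"dy":0,"dz":0,"wx":0,"wy":0,"wz":-0.155}

```text
time: 25.73
tcp_pos: [535.0, -353.2, 210.3]
ee_rot: [3.141, 0.0, 2.219]
force: [0.0, -0.0, -0.7]
grip_width: 79.9
gripper_force: 0.0
```

Emit:
play_rows:
  steps:
    - {"grip":80,"dx":0,"dy":0,"dz":0.15,"wx":0,"wy":0,"wz":-0.155}
    - {"grip":80,"dx":0,"dy":0,"dz":0.2,"wx":0,"wy":0,"wz":0}
    - {"grip":80,"dx":0,"dy":0,"dz":0.25,"wx":0,"wy":0,"wz":0}
    - {"grip":80,"dx":0,"dy":0,"dz":0.15,"wx":0,"wy":0,"wz":0}
    - {"grip":80,"dx":0,"dy":0,"dz":0,"wx":0,"wy":0,"wz":0}
    - {"grip":80,"dx":0,"dy":0,"dz":0,"wx":0,"wy":0,"wz":0}

```text
time: 26.23
tcp_pos: [533.9, -353.0, 96.2]
ee_rot: [-3.141, -0.004, 2.334]
force: [0.7, 0.1, 1.1]
grip_width: 79.7
gripper_force: 0.0
```

```bash
python3 -c "
from h import *
go(534.5,-352.8,22)"
```

```text
t 26.23 at [ 533.9 -353.    96.2] [-3.141 -0.004  2.334] -> d [-0.004  0.004  0.495] wz 0.0
```

Emit:
play_rows:
  steps:
    - {"grip":80,"dx":0,"dy":0,"dz":0.18,"wx":0,"wy":0,"wz":0}
    - {"grip":80,"dx":0,"dy":0,"dz":0.18,"wx":0,"wy":0,"wz":0}
    - {"grip":80,"dx":0,"dy":0,"dz":0.1,"wx":0,"wy":0,"wz":0}
    - {"grip":80,"dx":0,"dy":0,"dz":0.035,"wx":0,"wy":0,"wz":0}
    - {"grip":80,"dx":0,"dy":0,"dz":0,"wx":0,"wy":0,"wz":0}
    - {"grip":80,"dx":0,"dy":0,"dz":0,"wx":0,"wy":0,"wz":0}
    - {"grip":45,"dx":0,"dy":0,"dz":0,"wx":0,"wy":0,"wz":0}
    - {"grip":45,"dx":0,"dy":0,"dz":0,"wx":0,"wy":0,"wz":0}

```text
time: 26.9
tcp_pos: [536.3, -355.8, 25.6]
ee_rot: [3.141, 0.004, 2.333]
force: [-0.8, 0.5, 0.9]
grip_width: 68.6
gripper_force: 0.0
```

Emit:
play_rows:
  steps:
    - {"grip":45,"dx":0,"dy":0,"dz":0,"wx":0,"wy":0,"wz":0}
    - {"grip":45,"dx":0,"dy":0,"dz":0,"wx":0,"wy":0,"wz":0}
    - {"grip":45,"dx":0,"dy":0,"dz":0,"wx":0,"wy":0,"wz":0}
    - {"grip":45,"dx":0,"dy":0,"dz":0,"wx":0,"wy":0,"wz":0}

```text
time: 27.23
tcp_pos: [535.2, -355.1, 23.9]
ee_rot: [3.141, 0.001, 2.333]
force: [0.7, 0.8, 4.4]
grip_width: 50.9
gripper_force: 30.0
```

Emit:
play_rows:
  steps:
    - {"grip":45,"dx":0,"dy":0,"dz":-0.1,"wx":0,"wy":0,"wz":0}
    - {"grip":45,"dx":0,"dy":0,"dz":-0.2,"wx":0,"wy":0,"wz":0}
    - {"grip":45,"dx":0,"dy":0,"dz":-0.25,"wx":0,"wy":0,"wz":0}
    - {"grip":45,"dx":0,"dy":0,"dz":-0.25,"wx":0,"wy":0,"wz":0.14}
    - {"grip":45,"dx":0,"dy":0,"dz":-0.05,"wx":0,"wy":0,"wz":0.14}
    - {"grip":45,"dx":0,"dy":0,"dz":0,"wx":0,"wy":0,"wz":0.14}
    - {"grip":45,"dx":0,"dy":0,"dz":0,"wx":0,"wy":0,"wz":0.14}
    - {"grip":45,"dx":0,"dy":0,"dz":0,"wx":0,"wy":0,"wz":0.14}

```text
time: 27.9
tcp_pos: [534.5, -354.6, 150.6]
ee_rot: [-3.141, -0.0, 1.777]
force: [1.1, 0.5, -2.3]
grip_width: 51.4
gripper_force: 30.0
```

Emit:
play_rows:
  steps:
    - {"grip":45,"dx":0,"dy":0,"dz":0,"wx":0,"wy":0,"wz":0.14}
    - {"grip":45,"dx":0,"dy":0,"dz":0,"wx":0,"wy":0,"wz":0.14}
    - {"grip":45,"dx":0,"dy":0,"dz":0,"wx":0,"wy":0,"wz":0.105}
    - {"grip":45,"dx":0,"dy":0,"dz":0,"wx":0,"wy":0,"wz":0}

```text
time: 28.23
tcp_pos: [534.2, -354.4, 149.7]
ee_rot: [-3.14, -0.001, 1.478]
force: [-0.6, -0.3, -2.8]
grip_width: 51.3
gripper_force: 30.0
```

```bash
python3 -c "
from h import *
go(449.5,104.7,140,1.482)"
```

```text
t 28.23 at [ 534.2 -354.4  149.7] [-3.140e+00 -1.000e-03  1.478e+00] -> d [ 2.996 -0.845  0.069] wz -0.005
```

Emit:
play_rows:
  steps:
    - {"grip":45,"dx":0.12,"dy":-0.03,"dz":0,"wx":0,"wy":0,"wz":0}
    - {"grip":45,"dx":0.22,"dy":-0.065,"dz":0,"wx":0,"wy":0,"wz":0}
    - {"grip":45,"dx":0.23,"dy":-0.065,"dz":0,"wx":0,"wy":0,"wz":0}
    - {"grip":45,"dx":0.23,"dy":-0.065,"dz":0,"wx":0,"wy":0,"wz":0}
    - {"grip":45,"dx":0.23,"dy":-0.065,"dz":0,"wx":0,"wy":0,"wz":0}
    - {"grip":45,"dx":0.23,"dy":-0.065,"dz":0,"wx":0,"wy":0,"wz":0}
    - {"grip":45,"dx":0.23,"dy":-0.065,"dz":0,"wx":0,"wy":0,"wz":0}
    - {"grip":45,"dx":0.23,"dy":-0.065,"dz":0,"wx":0,"wy":0,"wz":0}

```text
time: 28.9
tcp_pos: [484.6, -89.7, 150.3]
ee_rot: [-3.141, -0.0, 1.483]
force: [0.4, 0.5, -2.9]
grip_width: 51.4
gripper_force: 30.0
```

Emit:
play_rows:
  steps:
    - {"grip":45,"dx":0.23,"dy":-0.065,"dz":0,"wx":0,"wy":0,"wz":0}
    - {"grip":45,"dx":0.23,"dy":-0.065,"dz":0,"wx":0,"wy":0,"wz":0}
    - {"grip":45,"dx":0.23,"dy":-0.065,"dz":0,"wx":0,"wy":0,"wz":0}
    - {"grip":45,"dx":0.23,"dy":-0.065,"dz":0,"wx":0,"wy":0,"wz":0}
    - {"grip":45,"dx":0.23,"dy":-0.065,"dz":0,"wx":0,"wy":0,"wz":0}
    - {"grip":45,"dx":0.12,"dy":-0.035,"dz":0,"wx":0,"wy":0,"wz":0}
    - {"grip":45,"dx":0,"dy":0,"dz":0,"wx":0,"wy":0,"wz":0}
    - {"grip":45,"dx":0,"dy":0,"dz":0,"wx":0,"wy":0,"wz":0}

```text
time: 29.57
tcp_pos: [448.5, 103.9, 150.4]
ee_rot: [-3.141, 0.001, 1.485]
force: [-0.4, -0.5, -2.7]
grip_width: 51.2
gripper_force: 30.0
```

```bash
python3 -c "
from h import *
go(449.5,103.2,41,1.482)"
```

```text
t 29.57 at [448.5 103.9 150.4] [-3.141e+00  1.000e-03  1.485e+00] -> d [-0.004  0.007  0.73 ] wz 0.004
```

Emit:
play_rows:
  steps:
    - {"grip":45,"dx":-0.004,"dy":0.007,"dz":0.12,"wx":0,"wy":0,"wz":0}
    - {"grip":45,"dx":0,"dy":0,"dz":0.17,"wx":0,"wy":0,"wz":0}
    - {"grip":45,"dx":0,"dy":0,"dz":0.17,"wx":0,"wy":0,"wz":0}
    - {"grip":45,"dx":0,"dy":0,"dz":0.12,"wx":0,"wy":0,"wz":0}
    - {"grip":45,"dx":0,"dy":0,"dz":0.08,"wx":0,"wy":0,"wz":0}
    - {"grip":45,"dx":0,"dy":0,"dz":0.05,"wx":0,"wy":0,"wz":0}
    - {"grip":45,"dx":0,"dy":0,"dz":0.02,"wx":0,"wy":0,"wz":0}
    - {"grip":45,"dx":0,"dy":0,"dz":0,"wx":0,"wy":0,"wz":0}

```text
time: 30.23
tcp_pos: [450.2, 101.7, 41.0]
ee_rot: [-3.141, 0.0, 1.48]
force: [0.1, 0.9, -1.5]
grip_width: 51.2
gripper_force: 30.0
```

Emit:
play_rows:
  steps:
    - {"grip":45,"dx":0,"dy":0,"dz":0,"wx":0,"wy":0,"wz":0}
    - {"grip":45,"dx":0,"dy":0,"dz":0,"wx":0,"wy":0,"wz":0}

```text
time: 30.4
tcp_pos: [451.1, 102.5, 42.1]
ee_rot: [3.14, -0.001, 1.48]
force: [0.3, 0.5, -2.7]
grip_width: 51.6
gripper_force: 30.0
```

Emit:
play_rows:
  steps:
    - {"grip":45,"dx":0,"dy":0,"dz":0.014,"wx":0,"wy":0,"wz":0}
    - {"grip":45,"dx":0,"dy":0,"dz":0,"wx":0,"wy":0,"wz":0}
    - {"grip":75,"dx":0,"dy":0,"dz":0,"wx":0,"wy":0,"wz":0}
    - {"grip":75,"dx":0,"dy":0,"dz":0,"wx":0,"wy":0,"wz":0}
    - {"grip":75,"dx":0,"dy":0,"dz":0,"wx":0,"wy":0,"wz":0}
    - {"grip":75,"dx":0,"dy":0,"dz":-0.2,"wx":0,"wy":0,"wz":0}
    - {"grip":75,"dx":0,"dy":0,"dz":-0.25,"wx":0,"wy":0,"wz":0}
    - {"grip":75,"dx":0,"dy":0,"dz":-0.25,"wx":0,"wy":0,"wz":0}

```text
time: 31.07
tcp_pos: [448.5, 102.4, 144.1]
ee_rot: [-3.138, 0.001, 1.481]
force: [1.4, 0.6, -0.1]
grip_width: 75.1
gripper_force: 0.0
```

Emit:
play_rows:
  steps:
    - {"grip":75,"dx":0,"dy":0,"dz":-0.25,"wx":0,"wy":0,"wz":0}
    - {"grip":80,"dx":-0.25,"dy":0.05,"dz":-0.05,"wx":0,"wy":0,"wz":0}
    - {"grip":80,"dx":-0.25,"dy":0.05,"dz":-0.05,"wx":0,"wy":0,"wz":0}
    - {"grip":80,"dx":-0.25,"dy":0.05,"dz":-0.05,"wx":0,"wy":0,"wz":0}
    - {"grip":80,"dx":-0.25,"dy":0.05,"dz":-0.05,"wx":0,"wy":0,"wz":0}
    - {"grip":80,"dx":-0.25,"dy":0.05,"dz":0,"wx":0,"wy":0,"wz":0}
    - {"grip":80,"dx":-0.25,"dy":0.05,"dz":0,"wx":0,"wy":0,"wz":0}
    - {"grip":80,"dx":-0.25,"dy":0.05,"dz":0,"wx":0,"wy":0,"wz":0}

```text
time: 31.73
tcp_pos: [478.5, -165.4, 212.0]
ee_rot: [3.141, 0.0, 1.481]
force: [0.9, 0.4, 0.5]
grip_width: 80.2
gripper_force: 0.0
```

Emit:
play_rows:
  steps:
    - {"grip":80,"dx":-0.25,"dy":0.05,"dz":0,"wx":0,"wy":0,"wz":0}
    - {"grip":80,"dx":-0.25,"dy":0.05,"dz":0,"wx":0,"wy":0,"wz":0}
    - {"grip":80,"dx":-0.25,"dy":0.05,"dz":0,"wx":0,"wy":0,"wz":0}
    - {"grip":80,"dx":-0.25,"dy":0.05,"dz":0,"wx":0,"wy":0,"wz":0}
    - {"grip":80,"dx":-0.25,"dy":0.05,"dz":0,"wx":0,"wy":0,"wz":0}
    - {"grip":80,"dx":-0.25,"dy":0.05,"dz":0,"wx":0,"wy":0,"wz":0}
    - {"grip":80,"dx":-0.25,"dy":0.05,"dz":0,"wx":0,"wy":0,"wz":0}
    - {"grip":80,"dx":-0.25,"dy":0.05,"dz":0,"wx":0,"wy":0,"wz":0}

```text
time: 32.4
tcp_pos: [511.1, -469.5, 211.2]
ee_rot: [-3.141, -0.0, 1.48]
force: [1.0, -0.3, 0.0]
grip_width: 79.5
gripper_force: 0.0
```

Emit:
play_rows:
  steps:
    - {"grip":80,"dx":-0.25,"dy":0,"dz":0,"wx":0,"wy":0,"wz":0}
    - {"grip":80,"dx":-0.05,"dy":0,"dz":0,"wx":0,"wy":0,"wz":0}
    - {"grip":80,"dx":0,"dy":0,"dz":0,"wx":0,"wy":0,"wz":0}
    - {"grip":80,"dx":0,"dy":0,"dz":0,"wx":0,"wy":0,"wz":0}
    - {"grip":80,"dx":0,"dy":0,"dz":0,"wx":0,"wy":0,"wz":0}

```text
time: 32.82
tcp_pos: [507.3, -510.9, 211.3]
ee_rot: [-3.141, -0.001, 1.481]
force: [-0.4, -0.4, 0.1]
grip_width: 79.8
gripper_force: 0.0
```

```bash
python3 -c "
from h import *
lid('j3.png',(512,-446)); s,K=shot('scene','s5.png'); t,K=shot('top','t5.png')
KM=cam('top');print([ray((330+x/4,160+y/4),50,KM).round() for x,y in((556,122),(638,260),(585,388))])"
```

```text
expect px [311. 122.]
[312.5 122.5  35.2] [189 186 186] [ 512.7 -446.4   54. ]
t 32.87 at [ 507.5 -510.7  211.6] [-3.141e+00 -1.000e-03  1.482e+00] -> d [ 0.429 -0.003  1.264] wz -0.0
[314.5 243.5  34.1] [ 20  61 126] [ 506.3 -535.    54. ]
t 32.87 at [ 507.5 -510.7  211.6] [-3.141e+00 -1.000e-03  1.482e+00] -> d [-0.163  0.007  1.264] wz -0.0
[455.5 157.5  34.3] [ 30  31 165] [ 612.9 -479.8   54. ]
t 32.87 at [ 507.5 -510.7  211.6] [-3.141e+00 -1.000e-03  1.482e+00] -> d [0.267 0.682 1.264] wz -0.0
[184.5 196.5  37.7] [ 80  67 127] [ 414.1 -490.6   54. ]
t 32.87 at [ 507.5 -510.7  211.6] [-3.141e+00 -1.000e-03  1.482e+00] -> d [ 0.077 -0.632  1.264] wz -0.0
[506.5   9.5  31. ] [59 65 68] [ 646.4 -386.1   54. ]
t 32.87 at [ 507.5 -510.7  211.6] [-3.141e+00 -1.000e-03  1.482e+00] -> d [0.909 0.849 1.265] wz -0.0
[array([ 611., -482.,   50.]), array([ 505., -538.,   50.]), array([ 410., -492.,   50.])]
```

Jar 3 is at pixel (312,122), world (512.7,-446.4), with clear space at this yaw.

Emit:
play_rows:
  steps:
    - {"grip":76,"dx":0.214,"dy":-0.002,"dz":0.1,"wx":0,"wy":0,"wz":0}
    - {"grip":76,"dx":0.215,"dy":-0.001,"dz":0.1,"wx":0,"wy":0,"wz":0}
    - {"grip":76,"dx":0,"dy":0,"dz":0.25,"wx":0,"wy":0,"wz":0}
    - {"grip":76,"dx":0,"dy":0,"dz":0.25,"wx":0,"wy":0,"wz":0}
    - {"grip":76,"dx":0,"dy":0,"dz":0.25,"wx":0,"wy":0,"wz":0}
    - {"grip":76,"dx":0,"dy":0,"dz":0.17,"wx":0,"wy":0,"wz":0}
    - {"grip":76,"dx":0,"dy":0,"dz":0.09,"wx":0,"wy":0,"wz":0}
    - {"grip":76,"dx":0,"dy":0,"dz":0.05,"wx":0,"wy":0,"wz":0}

```text
time: 33.63
tcp_pos: [511.6, -446.3, 20.2]
ee_rot: [-3.139, -0.002, 1.482]
force: [-0.2, -0.3, 0.4]
grip_width: 75.7
gripper_force: 0.0
```

Emit:
play_rows:
  steps:
    - {"grip":76,"dx":0,"dy":0,"dz":0,"wx":0,"wy":0,"wz":0}
    - {"grip":76,"dx":0,"dy":0,"dz":0,"wx":0,"wy":0,"wz":0}
    - {"grip":45,"dx":0,"dy":0,"dz":0,"wx":0,"wy":0,"wz":0}
    - {"grip":45,"dx":0,"dy":0,"dz":0,"wx":0,"wy":0,"wz":0}
    - {"grip":45,"dx":0,"dy":0,"dz":0,"wx":0,"wy":0,"wz":0}
    - {"grip":45,"dx":0,"dy":0,"dz":0,"wx":0,"wy":0,"wz":0}
    - {"grip":45,"dx":0,"dy":0,"dz":0,"wx":0,"wy":0,"wz":0}
    - {"grip":45,"dx":0,"dy":0,"dz":0,"wx":0,"wy":0,"wz":0}

```text
time: 34.3
tcp_pos: [513.2, -449.2, 24.0]
ee_rot: [3.14, 0.001, 1.48]
force: [-0.5, 0.3, 5.5]
grip_width: 51.4
gripper_force: 30.0
```

Emit:
play_rows:
  steps:
    - {"grip":45,"dx":0,"dy":0,"dz":-0.1,"wx":0,"wy":0,"wz":0}
    - {"grip":45,"dx":0,"dy":0,"dz":-0.2,"wx":0,"wy":0,"wz":0}
    - {"grip":45,"dx":0,"dy":0,"dz":-0.25,"wx":0,"wy":0,"wz":0}
    - {"grip":45,"dx":0,"dy":0,"dz":-0.25,"wx":0,"wy":0,"wz":0}
    - {"grip":45,"dx":0,"dy":0,"dz":-0.05,"wx":0,"wy":0,"wz":0}
    - {"grip":45,"dx":0,"dy":0,"dz":0,"wx":0,"wy":0,"wz":0}
    - {"grip":45,"dx":0,"dy":0,"dz":0,"wx":0,"wy":0,"wz":0}

```text
time: 34.88
tcp_pos: [512.5, -448.3, 150.2]
ee_rot: [3.141, 0.0, 1.48]
force: [-0.7, 0.1, -1.9]
grip_width: 51.0
gripper_force: 30.0
```

```bash
python3 -c "
from h import *
go(443.8,41,140,1.482)"
```

```text
t 34.88 at [ 512.5 -448.3  150.2] [3.141 0.    1.48 ] -> d [ 3.207 -0.751  0.067] wz -0.002
```

Emit:
play_rows:
  steps:
    - {"grip":45,"dx":0.12,"dy":-0.031,"dz":0,"wx":0,"wy":0,"wz":0}
    - {"grip":45,"dx":0.23,"dy":-0.055,"dz":0,"wx":0,"wy":0,"wz":0}
    - {"grip":45,"dx":0.23,"dy":-0.055,"dz":0,"wx":0,"wy":0,"wz":0}
    - {"grip":45,"dx":0.23,"dy":-0.055,"dz":0,"wx":0,"wy":0,"wz":0}
    - {"grip":45,"dx":0.23,"dy":-0.055,"dz":0,"wx":0,"wy":0,"wz":0}
    - {"grip":45,"dx":0.23,"dy":-0.055,"dz":0,"wx":0,"wy":0,"wz":0}
    - {"grip":45,"dx":0.23,"dy":-0.055,"dz":0,"wx":0,"wy":0,"wz":0}
    - {"grip":45,"dx":0.23,"dy":-0.055,"dz":0,"wx":0,"wy":0,"wz":0}

```text
time: 35.55
tcp_pos: [470.9, -181.8, 146.5]
ee_rot: [-3.136, -0.002, 1.48]
force: [0.2, -0.2, -1.2]
grip_width: 51.2
gripper_force: 30.0
```

Emit:
play_rows:
  steps:
    - {"grip":45,"dx":0.23,"dy":-0.055,"dz":0,"wx":0,"wy":0,"wz":0}
    - {"grip":45,"dx":0.23,"dy":-0.055,"dz":0,"wx":0,"wy":0,"wz":0}
    - {"grip":45,"dx":0.23,"dy":-0.055,"dz":0,"wx":0,"wy":0,"wz":0}
    - {"grip":45,"dx":0.23,"dy":-0.055,"dz":0,"wx":0,"wy":0,"wz":0}
    - {"grip":45,"dx":0.23,"dy":-0.055,"dz":0,"wx":0,"wy":0,"wz":0}
    - {"grip":45,"dx":0.23,"dy":-0.055,"dz":0,"wx":0,"wy":0,"wz":0}
    - {"grip":45,"dx":0.085,"dy":0,"dz":0,"wx":0,"wy":0,"wz":0}
    - {"grip":45,"dx":0,"dy":0,"dz":0,"wx":0,"wy":0,"wz":0}

```text
time: 36.22
tcp_pos: [441.6, 41.5, 147.1]
ee_rot: [-3.136, -0.0, 1.484]
force: [0.4, -0.6, -1.2]
grip_width: 51.4
gripper_force: 30.0
```

```bash
python3 -c "
from h import *
go(443.8,39,41.5,1.482); print(monitor.read_state()['grip_width'])"
```

```text
t 36.22 at [441.6  41.5 147.1] [-3.136 -0.     1.484] -> d [-0.015  0.02   0.704] wz 0.003
51.40796801169124
```

Emit:
play_rows:
  steps:
    - {"grip":45,"dx":0,"dy":0,"dz":0.12,"wx":0,"wy":0,"wz":0}
    - {"grip":45,"dx":0,"dy":0,"dz":0.17,"wx":0,"wy":0,"wz":0}
    - {"grip":45,"dx":0,"dy":0,"dz":0.11,"wx":0,"wy":0,"wz":0}
    - {"grip":45,"dx":0,"dy":0,"dz":0,"wx":0,"wy":0,"wz":0}
    - {"grip":45,"dx":0,"dy":0,"dz":0,"wx":0,"wy":0,"wz":0}
    - {"grip":45,"dx":0,"dy":0,"dz":0,"wx":0,"wy":0,"wz":0}
    - {"grip":45,"dx":0,"dy":0,"dz":0,"wx":0,"wy":0,"wz":0}

```text
time: 36.8
tcp_pos: [445.2, 38.6, 90.9]
ee_rot: [3.14, -0.0, 1.48]
force: [-0.3, 0.1, -1.3]
grip_width: 51.3
gripper_force: 30.0
```

```bash
python3 -c "
from h import *
go(443.8,39,41.5,1.482); print(monitor.read_state()['grip_width'])"
```

```text
t 36.8 at [445.2  38.6  90.9] [ 3.14 -0.    1.48] -> d [ 0.002 -0.01   0.329] wz -0.003
51.31389840519145
```

Emit:
play_rows:
  steps:
    - {"grip":45,"dx":0,"dy":-0.007,"dz":0.1,"wx":0,"wy":0,"wz":0}
    - {"grip":45,"dx":0,"dy":0,"dz":0.1,"wx":0,"wy":0,"wz":0}
    - {"grip":45,"dx":0,"dy":0,"dz":0.08,"wx":0,"wy":0,"wz":0}
    - {"grip":45,"dx":0,"dy":0,"dz":0.04,"wx":0,"wy":0,"wz":0}
    - {"grip":45,"dx":0,"dy":0,"dz":0.01,"wx":0,"wy":0,"wz":0}
    - {"grip":45,"dx":0,"dy":0,"dz":0,"wx":0,"wy":0,"wz":0}
    - {"grip":45,"dx":0,"dy":0,"dz":0,"wx":0,"wy":0,"wz":0}

```text
time: 37.38
tcp_pos: [444.3, 39.0, 41.5]
ee_rot: [3.14, -0.0, 1.48]
force: [-0.1, -0.2, -2.1]
grip_width: 51.0
gripper_force: 30.0
```

Emit:
play_rows:
  steps:
    - {"grip":75,"dx":0,"dy":0,"dz":0,"wx":0,"wy":0,"wz":0}
    - {"grip":75,"dx":0,"dy":0,"dz":0,"wx":0,"wy":0,"wz":0}
    - {"grip":75,"dx":0,"dy":0,"dz":0,"wx":0,"wy":0,"wz":0}
    - {"grip":75,"dx":0,"dy":0,"dz":-0.2,"wx":0,"wy":0,"wz":0}
    - {"grip":75,"dx":0,"dy":0,"dz":-0.25,"wx":0,"wy":0,"wz":0}
    - {"grip":75,"dx":0,"dy":0,"dz":-0.25,"wx":0,"wy":0,"wz":0}
    - {"grip":75,"dx":0,"dy":0,"dz":-0.25,"wx":0,"wy":0,"wz":0}
    - {"grip":75,"dx":0,"dy":0,"dz":-0.25,"wx":0,"wy":0,"wz":0}

```text
time: 38.05
tcp_pos: [443.1, 39.1, 222.8]
ee_rot: [3.141, -0.0, 1.48]
force: [0.5, 0.4, -0.4]
grip_width: 74.8
gripper_force: 0.0
```

Emit:
play_rows:
  steps:
    - {"grip":50,"dx":0,"dy":0,"dz":-0.25,"wx":0,"wy":0,"wz":0}
    - {"grip":50,"dx":0,"dy":0,"dz":-0.25,"wx":0,"wy":0,"wz":0}
    - {"grip":50,"dx":0,"dy":0,"dz":0,"wx":0,"wy":0,"wz":0}
    - {"grip":50,"dx":0,"dy":0,"dz":0,"wx":0,"wy":0,"wz":0}
    - {"grip":50,"dx":0,"dy":0,"dz":0,"wx":0,"wy":0,"wz":0}

```text
time: 38.47
tcp_pos: [443.2, 39.0, 295.6]
ee_rot: [3.141, -0.0, 1.48]
force: [0.7, 0.5, -0.5]
grip_width: 50.4
gripper_force: 0.0
```

```bash
python3 -c "
from h import *
im,KM=shot('wrist','w7.png'); s,K=shot('scene','s6.png'); t,K=shot('top','t6.png')
g=cv2.resize(s[190:320,340:540],(400,260)); cv2.imwrite('pics/v5.png',np.vstack([im[:290,160:560],g]))
print(np.array(KM[1]).tolist()); go(417,-26.5,54,-.091)"
```

```text
[[0.9959901804509371, -0.08946198975652865, -0.000335907895458637, -438.169772287937], [-0.08631377630914627, -0.9619146255891875, 0.259364965052855, 25.178568745377742], [-0.023526420564253442, -0.25829596486669465, -0.9657793236909861, 463.47217850581313], [0.0, 0.0, 0.0, 1.0]]
t 38.62 at [442.2  39.  293.6] [-3.138  0.     1.48 ] -> d [-0.449 -0.122  1.598] wz 2.001
```

View pics/v5.png

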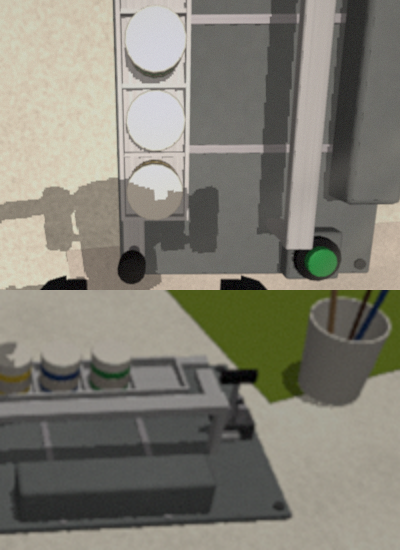

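The view shows all three jars upright in wells 1–3, lids at crop (155,40), (155,120) and (155,190), with the knob at (131,266) and the pin still raised. Next I'll push the tray home.

Emit:
play_rows:
  steps:
    - {"grip":38,"dx":0,"dy":0,"dz":0,"wx":0,"wy":0,"wz":0.155}
    - {"grip":38,"dx":0,"dy":0,"dz":0,"wx":0,"wy":0,"wz":0.155}
    - {"grip":38,"dx":0,"dy":0,"dz":0,"wx":0,"wy":0,"wz":0.155}
    - {"grip":38,"dx":0,"dy":0,"dz":0,"wx":0,"wy":0,"wz":0.155}
    - {"grip":38,"dx":0,"dy":0,"dz":0,"wx":0,"wy":0,"wz":0.155}
    - {"grip":38,"dx":0,"dy":0,"dz":0,"wx":0,"wy":0,"wz":0.155}
    - {"grip":38,"dx":0,"dy":0,"dz":0,"wx":0,"wy":0,"wz":0.155}
    - {"grip":38,"dx":0,"dy":0,"dz":0,"wx":0,"wy":0,"wz":0.155}

```text
time: 39.28
tcp_pos: [442.5, 39.0, 293.6]
ee_rot: [-3.14, 0.003, 0.5]
force: [0.4, -0.7, 0.2]
grip_width: 38.2
gripper_force: 0.0
```

Emit:
play_rows:
  steps:
    - {"grip":38,"dx":0,"dy":0,"dz":0,"wx":0,"wy":0,"wz":0.155}
    - {"grip":38,"dx":0,"dy":0,"dz":0,"wx":0,"wy":0,"wz":0.155}
    - {"grip":38,"dx":0,"dy":0,"dz":0,"wx":0,"wy":0,"wz":0.155}
    - {"grip":38,"dx":0,"dy":0,"dz":0,"wx":0,"wy":0,"wz":0.155}
    - {"grip":38,"dx":0,"dy":0,"dz":0,"wx":0,"wy":0,"wz":0.14}
    - {"grip":38,"dx":-0.067,"dy":0.225,"dz":0.1,"wx":0,"wy":0,"wz":0}
    - {"grip":38,"dx":-0.066,"dy":0.224,"dz":0.1,"wx":0,"wy":0,"wz":0}
    - {"grip":38,"dx":0,"dy":0,"dz":0.27,"wx":0,"wy":0,"wz":0}

```text
time: 39.95
tcp_pos: [418.7, -30.2, 227.6]
ee_rot: [3.139, -0.007, -0.093]
force: [1.2, -0.1, 0.5]
grip_width: 37.6
gripper_force: 0.0
```

Emit:
play_rows:
  steps:
    - {"grip":38,"dx":0,"dy":0,"dz":0.27,"wx":0,"wy":0,"wz":0}
    - {"grip":38,"dx":0,"dy":0,"dz":0.27,"wx":0,"wy":0,"wz":0}
    - {"grip":38,"dx":0,"dy":0,"dz":0.2,"wx":0,"wy":0,"wz":0}
    - {"grip":38,"dx":0,"dy":0,"dz":0,"wx":0,"wy":0,"wz":0}
    - {"grip":38,"dx":0,"dy":0,"dz":0,"wx":0,"wy":0,"wz":0}
    - {"grip":38,"dx":0,"dy":0,"dz":0,"wx":0,"wy":0,"wz":0}

```text
time: 40.45
tcp_pos: [418.1, -26.3, 115.0]
ee_rot: [3.142, -0.001, -0.09]
force: [0.7, 0.4, 0.4]
grip_width: 38.1
gripper_force: 0.0
```

```bash
python3 -c "
from h import *
im,KM=shot('wrist','w8.png'); go(417.5,-26.2,54,-.091)
K,M=KM[0],KM[1]
K7=(K,np.eye(4)); "
```

```text
t 40.5 at [419.2 -26.4 116. ] [ 3.141e+00 -3.000e-03 -9.000e-02] -> d [-0.012 -0.     0.413] wz 0.001
```

Emit:
play_rows:
  steps:
    - {"grip":38,"dx":-0.006,"dy":0,"dz":0.13,"wx":0,"wy":0,"wz":0}
    - {"grip":38,"dx":0,"dy":0,"dz":0.13,"wx":0,"wy":0,"wz":0}
    - {"grip":38,"dx":0,"dy":0,"dz":0.1,"wx":0,"wy":0,"wz":0}
    - {"grip":38,"dx":0,"dy":0,"dz":0.045,"wx":0,"wy":0,"wz":0}
    - {"grip":38,"dx":0,"dy":0,"dz":0,"wx":0,"wy":0,"wz":0}
    - {"grip":15,"dx":0,"dy":0,"dz":0,"wx":0,"wy":0,"wz":0}
    - {"grip":15,"dx":0,"dy":0,"dz":0,"wx":0,"wy":0,"wz":0}
    - {"grip":15,"dx":0,"dy":0,"dz":0,"wx":0,"wy":0,"wz":0}

```text
time: 41.17
tcp_pos: [418.3, -26.0, 55.0]
ee_rot: [-3.141, -0.003, -0.091]
force: [-0.4, 2.8, 3.6]
grip_width: 25.2
gripper_force: 30.0
```

Emit:
play_rows:
  steps:
    - {"grip":15,"dx":0,"dy":0,"dz":0,"wx":0,"wy":0,"wz":0}
    - {"grip":15,"dx":0,"dy":0,"dz":0,"wx":0,"wy":0,"wz":0}

```text
time: 41.33
tcp_pos: [418.3, -26.0, 55.0]
ee_rot: [-3.141, -0.003, -0.091]
force: [-1.1, 4.2, 6.6]
grip_width: 25.1
gripper_force: 30.0
```

Emit:
play_rows:
  steps:
    - {"grip":15,"dx":0.03,"dy":0,"dz":0,"wx":0,"wy":0,"wz":0}
    - {"grip":15,"dx":0.05,"dy":0,"dz":0,"wx":0,"wy":0,"wz":0}
    - {"grip":15,"dx":0.065,"dy":0,"dz":0,"wx":0,"wy":0,"wz":0}
    - {"grip":15,"dx":0.065,"dy":0,"dz":0,"wx":0,"wy":0,"wz":0}
    - {"grip":15,"dx":0.065,"dy":0,"dz":0,"wx":0,"wy":0,"wz":0}
    - {"grip":15,"dx":0.065,"dy":0,"dz":0,"wx":0,"wy":0,"wz":0}
    - {"grip":15,"dx":0.065,"dy":0,"dz":0,"wx":0,"wy":0,"wz":0}
    - {"grip":15,"dx":0.065,"dy":0,"dz":0,"wx":0,"wy":0,"wz":0}

```text
time: 42.0
tcp_pos: [488.1, -31.8, 55.0]
ee_rot: [-3.14, -0.001, -0.091]
force: [-2.5, 5.7, 9.3]
grip_width: 25.2
gripper_force: 30.0
```

Emit:
play_rows:
  steps:
    - {"grip":15,"dx":0.065,"dy":0,"dz":0,"wx":0,"wy":0,"wz":0}
    - {"grip":15,"dx":0.065,"dy":0,"dz":0,"wx":0,"wy":0,"wz":0}
    - {"grip":15,"dx":0.065,"dy":0,"dz":0,"wx":0,"wy":0,"wz":0}
    - {"grip":15,"dx":0.065,"dy":0,"dz":0,"wx":0,"wy":0,"wz":0}
    - {"grip":15,"dx":0.04,"dy":0,"dz":0,"wx":0,"wy":0,"wz":0}
    - {"grip":15,"dx":0.02,"dy":0,"dz":0,"wx":0,"wy":0,"wz":0}
    - {"grip":15,"dx":0,"dy":0,"dz":0,"wx":0,"wy":0,"wz":0}
    - {"grip":15,"dx":0,"dy":0,"dz":0,"wx":0,"wy":0,"wz":0}

```text
time: 42.67
tcp_pos: [537.0, -35.9, 55.0]
ee_rot: [-3.14, -0.004, -0.091]
force: [2.0, 4.8, 2.8]
grip_width: 24.8
gripper_force: 30.0
```

Emit:
play_rows:
  steps:
    - {"grip":15,"dx":0.015,"dy":0,"dz":0,"wx":0,"wy":0,"wz":0}
    - {"grip":15,"dx":0.015,"dy":0,"dz":0,"wx":0,"wy":0,"wz":0}
    - {"grip":15,"dx":0,"dy":0,"dz":0,"wx":0,"wy":0,"wz":0}
    - {"grip":15,"dx":0,"dy":0,"dz":0,"wx":0,"wy":0,"wz":0}

```text
time: 43.0
tcp_pos: [537.2, -36.0, 54.9]
ee_rot: [-3.14, 0.005, -0.091]
force: [-10.4, 5.9, 15.9]
grip_width: 25.2
gripper_force: 30.0
```

Emit:
play_rows:
  steps:
    - {"grip":38,"dx":0,"dy":0,"dz":0,"wx":0,"wy":0,"wz":0}
    - {"grip":38,"dx":0,"dy":0,"dz":0,"wx":0,"wy":0,"wz":0}
    - {"grip":38,"dx":0,"dy":0,"dz":0,"wx":0,"wy":0,"wz":0}
    - {"grip":38,"dx":0,"dy":0,"dz":-0.15,"wx":0,"wy":0,"wz":0}
    - {"grip":38,"dx":0,"dy":0,"dz":-0.25,"wx":0,"wy":0,"wz":0}
    - {"grip":38,"dx":0,"dy":0,"dz":-0.25,"wx":0,"wy":0,"wz":0}
    - {"grip":38,"dx":0,"dy":0,"dz":-0.25,"wx":0,"wy":0,"wz":0}
    - {"grip":38,"dx":0,"dy":-0.2,"dz":-0.15,"wx":0,"wy":0,"wz":0}

```text
time: 43.67
tcp_pos: [543.6, -10.9, 215.3]
ee_rot: [3.139, -0.006, -0.094]
force: [1.5, 0.1, 0.6]
grip_width: 37.9
gripper_force: 0.0
```

Emit:
play_rows:
  steps:
    - {"grip":38,"dx":0,"dy":-0.25,"dz":0,"wx":0,"wy":0,"wz":0}
    - {"grip":38,"dx":0,"dy":-0.25,"dz":0,"wx":0,"wy":0,"wz":0}
    - {"grip":38,"dx":0,"dy":-0.25,"dz":0,"wx":0,"wy":0,"wz":0}
    - {"grip":38,"dx":0,"dy":-0.25,"dz":0,"wx":0,"wy":0,"wz":0}
    - {"grip":38,"dx":0,"dy":-0.25,"dz":0,"wx":0,"wy":0,"wz":0}
    - {"grip":38,"dx":0,"dy":-0.25,"dz":0,"wx":0,"wy":0,"wz":0}
    - {"grip":38,"dx":0,"dy":-0.25,"dz":0,"wx":0,"wy":0,"wz":0}
    - {"grip":38,"dx":-0.02,"dy":-0.23,"dz":0,"wx":0,"wy":0,"wz":-0.1}

```text
time: 44.33
tcp_pos: [566.0, 290.6, 210.5]
ee_rot: [3.141, -0.0, -0.011]
force: [1.0, -0.3, 0.3]
grip_width: 38.0
gripper_force: 0.0
```

Emit:
play_rows:
  steps:
    - {"grip":38,"dx":0,"dy":0,"dz":0,"wx":0,"wy":0,"wz":-0.155}
    - {"grip":38,"dx":0,"dy":0,"dz":0,"wx":0,"wy":0,"wz":-0.155}
    - {"grip":38,"dx":0,"dy":0,"dz":0,"wx":0,"wy":0,"wz":-0.155}
    - {"grip":38,"dx":0,"dy":0,"dz":0,"wx":0,"wy":0,"wz":-0.155}
    - {"grip":38,"dx":0,"dy":0,"dz":0,"wx":0,"wy":0,"wz":-0.155}
    - {"grip":38,"dx":0,"dy":0,"dz":0,"wx":0,"wy":0,"wz":-0.155}
    - {"grip":38,"dx":0,"dy":0,"dz":0,"wx":0,"wy":0,"wz":-0.155}
    - {"grip":38,"dx":0,"dy":0,"dz":0,"wx":0,"wy":0,"wz":-0.155}

```text
time: 45.0
tcp_pos: [565.8, 288.4, 210.3]
ee_rot: [3.141, 0.001, 0.968]
force: [0.4, -0.7, 0.6]
grip_width: 38.1
gripper_force: 0.0
```

Emit:
play_rows:
  steps:
    - {"grip":38,"dx":0,"dy":0,"dz":0,"wx":0,"wy":0,"wz":-0.155}
    - {"grip":38,"dx":0,"dy":0,"dz":0,"wx":0,"wy":0,"wz":-0.155}
    - {"grip":38,"dx":0,"dy":0,"dz":0,"wx":0,"wy":0,"wz":-0.155}
    - {"grip":38,"dx":0,"dy":0,"dz":0,"wx":0,"wy":0,"wz":-0.155}
    - {"grip":38,"dx":0,"dy":0,"dz":0,"wx":0,"wy":0,"wz":-0.04}
    - {"grip":38,"dx":0,"dy":0,"dz":0,"wx":0,"wy":0,"wz":0}
    - {"grip":38,"dx":0,"dy":0,"dz":0,"wx":0,"wy":0,"wz":0}

```text
time: 45.58
tcp_pos: [565.7, 288.4, 210.4]
ee_rot: [-3.141, 0.0, 1.479]
force: [-0.6, -0.7, 0.6]
grip_width: 38.3
gripper_force: 0.0
```

```bash
python3 -c "
from h import *
im,K=shot('top','t7.png'); s,K=shot('scene','s7.png')
a=cv2.resize(im[160:270,190:350],(640,440),interpolation=cv2.INTER_CUBIC); cv2.imwrite('pics/v6.png',cv2.resize(s[190:330,310:540],(800,487),interpolation=cv2.INTER_CUBIC))
go(562.5,290.8,82.5,1.48)"
```

```text
t 45.68 at [565.6 288.5 210.6] [-3.141  0.     1.479] -> d [ 0.013 -0.022  0.854] wz -0.001
```

View pics/v6.png

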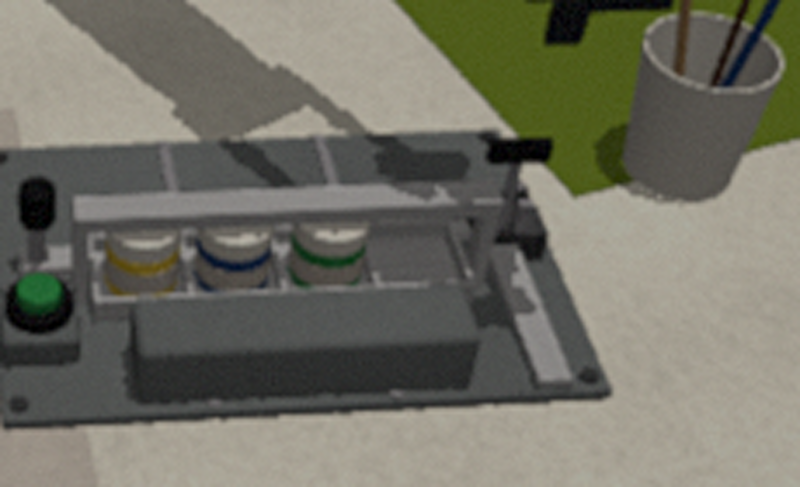

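The tray is home with the three jars standing under the bar, and the handle at (520,150) is still raised. Now I'll re-grip the handle.

Emit:
play_rows:
  steps:
    - {"grip":38,"dx":0.013,"dy":-0.022,"dz":0.2,"wx":0,"wy":0,"wz":0}
    - {"grip":38,"dx":0,"dy":0,"dz":0.22,"wx":0,"wy":0,"wz":0}
    - {"grip":38,"dx":0,"dy":0,"dz":0.2,"wx":0,"wy":0,"wz":0}
    - {"grip":38,"dx":0,"dy":0,"dz":0.13,"wx":0,"wy":0,"wz":0}
    - {"grip":38,"dx":0,"dy":0,"dz":0.08,"wx":0,"wy":0,"wz":0}
    - {"grip":38,"dx":0,"dy":0,"dz":0.02,"wx":0,"wy":0,"wz":0}
    - {"grip":38,"dx":0,"dy":0,"dz":0,"wx":0,"wy":0,"wz":0}
    - {"grip":38,"dx":0,"dy":0,"dz":0,"wx":0,"wy":0,"wz":0}
  force: 50

```text
time: 46.35
tcp_pos: [563.6, 291.4, 84.7]
ee_rot: [3.14, -0.001, 1.48]
force: [0.4, 0.1, 1.0]
grip_width: 37.9
gripper_force: 0.0
```

Emit:
play_rows:
  steps:
    - {"grip":5,"dx":0,"dy":0,"dz":0,"wx":0,"wy":0,"wz":0}
    - {"grip":5,"dx":0,"dy":0,"dz":0,"wx":0,"wy":0,"wz":0}
    - {"grip":5,"dx":0,"dy":0,"dz":0,"wx":0,"wy":0,"wz":0}
    - {"grip":5,"dx":0,"dy":0,"dz":0,"wx":0,"wy":0,"wz":0}
    - {"grip":5,"dx":0,"dy":0,"dz":0,"wx":0,"wy":0,"wz":0}
    - {"grip":5,"dx":0,"dy":0,"dz":0,"wx":0,"wy":0,"wz":0}

```text
time: 46.85
tcp_pos: [563.1, 291.1, 84.1]
ee_rot: [3.14, -0.001, 1.48]
force: [0.8, -0.3, 3.1]
grip_width: 9.3
gripper_force: 50.0
```

Emit:
play_rows:
  steps:
    - {"grip":5,"dx":0,"dy":0,"dz":-0.025,"wx":0,"wy":0,"wz":0}
    - {"grip":5,"dx":0,"dy":0,"dz":-0.02,"wx":0,"wy":0,"wz":0}
    - {"grip":5,"dx":0,"dy":0,"dz":0,"wx":0,"wy":0,"wz":0}
    - {"grip":5,"dx":0,"dy":0,"dz":0,"wx":0,"wy":0,"wz":0}
    - {"grip":5,"dx":0,"dy":0,"dz":0,"wx":0,"wy":0,"wz":0}

```text
time: 47.27
tcp_pos: [562.6, 290.9, 88.6]
ee_rot: [3.141, -0.0, 1.48]
force: [5.6, 2.1, -10.2]
grip_width: 9.9
gripper_force: 50.0
```

Emit:
play_rows:
  steps:
    - {"grip":5,"dx":0,"dy":0,"dz":-0.014,"wx":0,"wy":0,"wz":0}
    - {"grip":5,"dx":0,"dy":0,"dz":0,"wx":0,"wy":0,"wz":-0.1}
    - {"grip":5,"dx":0,"dy":0,"dz":0,"wx":0,"wy":0,"wz":-0.14}
    - {"grip":5,"dx":0,"dy":0,"dz":0,"wx":0,"wy":0,"wz":-0.14}
    - {"grip":5,"dx":0,"dy":0,"dz":0,"wx":0,"wy":0,"wz":-0.14}
    - {"grip":5,"dx":0,"dy":0,"dz":0,"wx":0,"wy":0,"wz":-0.14}
    - {"grip":5,"dx":0,"dy":0,"dz":0,"wx":0,"wy":0,"wz":-0.14}
    - {"grip":5,"dx":0,"dy":0,"dz":0,"wx":0,"wy":0,"wz":-0.14}

```text
time: 47.93
tcp_pos: [562.6, 290.9, 90.5]
ee_rot: [3.142, 0.0, 2.224]
force: [5.0, 2.9, -11.2]
grip_width: 9.7
gripper_force: 50.0
```

Emit:
play_rows:
  steps:
    - {"grip":5,"dx":0,"dy":0,"dz":0,"wx":0,"wy":0,"wz":-0.14}
    - {"grip":5,"dx":0,"dy":0,"dz":0,"wx":0,"wy":0,"wz":-0.14}
    - {"grip":5,"dx":0,"dy":0,"dz":0,"wx":0,"wy":0,"wz":-0.14}
    - {"grip":5,"dx":0,"dy":0,"dz":0,"wx":0,"wy":0,"wz":-0.14}
    - {"grip":5,"dx":0,"dy":0,"dz":0,"wx":0,"wy":0,"wz":-0.14}
    - {"grip":5,"dx":0,"dy":0,"dz":0,"wx":0,"wy":0,"wz":-0.14}
    - {"grip":5,"dx":0,"dy":0,"dz":0,"wx":0,"wy":0,"wz":-0.14}
    - {"grip":5,"dx":0,"dy":0,"dz":0,"wx":0,"wy":0,"wz":-0.08}

```text
time: 48.6
tcp_pos: [562.6, 290.9, 90.5]
ee_rot: [3.142, 0.0, 3.056]
force: [5.2, 1.9, -11.3]
grip_width: 9.3
gripper_force: 50.0
```

Emit:
play_rows:
  steps:
    - {"grip":5,"dx":0,"dy":0,"dz":0,"wx":0,"wy":0,"wz":0}
    - {"grip":5,"dx":0,"dy":0,"dz":0,"wx":0,"wy":0,"wz":0}

```text
time: 48.77
tcp_pos: [562.6, 290.9, 90.5]
ee_rot: [3.142, 0.0, 3.051]
force: [5.1, 2.9, -10.7]
grip_width: 9.6
gripper_force: 50.0
```

Now let it down about 20 mm.

Emit:
play_rows:
  steps:
    - {"grip":5,"dx":0,"dy":0,"dz":0.03,"wx":0,"wy":0,"wz":0}
    - {"grip":5,"dx":0,"dy":0,"dz":0.03,"wx":0,"wy":0,"wz":0}
    - {"grip":5,"dx":0,"dy":0,"dz":0.03,"wx":0,"wy":0,"wz":0}
    - {"grip":5,"dx":0,"dy":0,"dz":0.03,"wx":0,"wy":0,"wz":0}
    - {"grip":5,"dx":0,"dy":0,"dz":0,"wx":0,"wy":0,"wz":0}
    - {"grip":5,"dx":0,"dy":0,"dz":0,"wx":0,"wy":0,"wz":0}

```text
time: 49.27
tcp_pos: [562.7, 291.0, 73.5]
ee_rot: [3.141, 0.0, 3.051]
force: [4.8, 1.8, -5.7]
grip_width: 9.1
gripper_force: 50.0
```

Emit:
play_rows:
  steps:
    - {"grip":5,"dx":0,"dy":0,"dz":0.015,"wx":0,"wy":0,"wz":0}
    - {"grip":5,"dx":0,"dy":0,"dz":0,"wx":0,"wy":0,"wz":0}
    - {"grip":34,"dx":0,"dy":0,"dz":0,"wx":0,"wy":0,"wz":0}
    - {"grip":34,"dx":0,"dy":0,"dz":0,"wx":0,"wy":0,"wz":0}
    - {"grip":34,"dx":0,"dy":0,"dz":0,"wx":0,"wy":0,"wz":0}
    - {"grip":34,"dx":0,"dy":0,"dz":0,"wx":0,"wy":0,"wz":0}
    - {"grip":34,"dx":0,"dy":0,"dz":-0.15,"wx":0,"wy":0,"wz":0}
    - {"grip":34,"dx":0,"dy":0,"dz":-0.25,"wx":0,"wy":0,"wz":0}

```text
time: 49.93
tcp_pos: [558.4, 289.1, 127.5]
ee_rot: [-3.136, -0.01, 3.051]
force: [-0.4, 0.5, 0.3]
grip_width: 34.2
gripper_force: 0.0
```

Emit:
play_rows:
  steps:
    - {"grip":0,"dx":0,"dy":0,"dz":-0.25,"wx":0,"wy":0,"wz":0}
    - {"grip":0,"dx":0,"dy":0,"dz":-0.15,"wx":0,"wy":0,"wz":0}
    - {"grip":0,"dx":0,"dy":0,"dz":0,"wx":0,"wy":0,"wz":0}
    - {"grip":0,"dx":0,"dy":0,"dz":0,"wx":0,"wy":0,"wz":0}

```text
time: 50.27
tcp_pos: [563.6, 291.5, 194.7]
ee_rot: [3.139, 0.004, 3.051]
force: [-0.1, -0.2, -0.4]
grip_width: 9.8
gripper_force: 0.0
```

```bash
python3 -c "
from h import *
s,K=shot('scene','s8.png'); cv2.imwrite('pics/v7.png',cv2.resize(s[190:330,310:540],(800,487),interpolation=cv2.INTER_CUBIC))
KM=cam('wrist'); K0=KM
go(603,-47,90)"
```

```text
t 50.32 at [562.3 290.9 192.3] [3.141 0.    3.051] -> d [-0.473 -2.219  0.682] wz 0.0
```

View pics/v7.png

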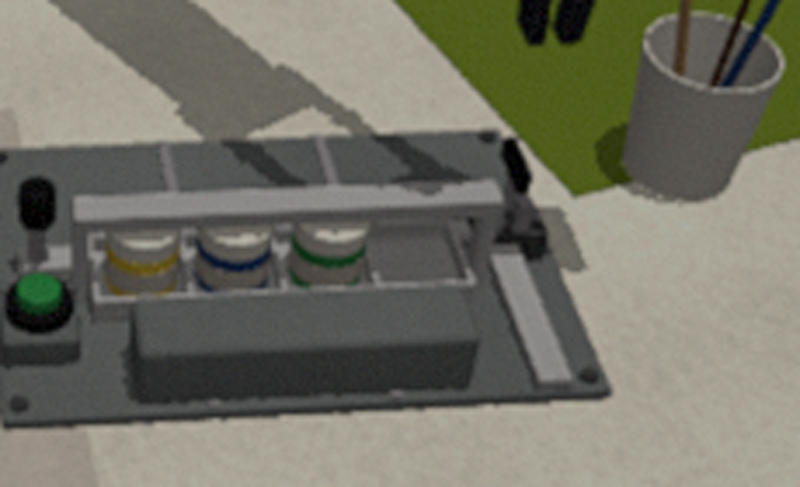

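```bash
python3 -c "
from h import *
for f in('scene','scene2','s8'):
    im=cv2.imread('pics/%s.png'%f)[222:270,440:475]; d=im.max(2)<50; ys,xs=np.nonzero(d); print(f,len(xs),xs.mean()+440,ys.mean()+222,xs.min()+440,xs.max()+440,ys.min()+222,ys.max()+222)
a=cv2.imread('pics/scene.png')[225:262,445:475].astype(int);b=cv2.imread('pics/s8.png')[225:262,445:475].astype(int); print(abs(a-b).mean(), (abs(a-b).max(2)>40).sum())
go(604,-46,90)"
```

```text
scene 206 457.81553398058253 247.78155339805826 444 466 228 264
scene2 244 457.7172131147541 243.0737704918033 440 468 228 264
s8 203 458.1970443349754 248.54679802955664 440 466 229 264
9.51021021021021 86
t 50.32 at [562.3 290.9 192.3] [3.141 0.    3.051] -> d [-0.479 -2.212  0.682] wz 0.0
```

Emit:
play_rows:
  steps:
    - {"grip":0,"dx":-0.048,"dy":-0.2,"dz":0,"wx":0,"wy":0,"wz":0}
    - {"grip":0,"dx":-0.048,"dy":-0.24,"dz":0,"wx":0,"wy":0,"wz":0}
    - {"grip":0,"dx":-0.048,"dy":-0.24,"dz":0,"wx":0,"wy":0,"wz":0}
    - {"grip":0,"dx":-0.048,"dy":-0.24,"dz":0,"wx":0,"wy":0,"wz":0}
    - {"grip":0,"dx":-0.048,"dy":-0.24,"dz":0,"wx":0,"wy":0,"wz":0}
    - {"grip":0,"dx":-0.048,"dy":-0.24,"dz":0,"wx":0,"wy":0,"wz":0}
    - {"grip":0,"dx":-0.048,"dy":-0.24,"dz":0,"wx":0,"wy":0,"wz":0}
    - {"grip":0,"dx":-0.048,"dy":-0.24,"dz":0,"wx":0,"wy":0,"wz":0}

```text
time: 50.98
tcp_pos: [592.4, 3.2, 189.1]
ee_rot: [-3.141, -0.005, 3.051]
force: [0.1, -0.7, -0.7]
grip_width: 0.4
gripper_force: 0.0
```

Emit:
play_rows:
  steps:
    - {"grip":0,"dx":-0.048,"dy":-0.24,"dz":0,"wx":0,"wy":0,"wz":0}
    - {"grip":0,"dx":-0.047,"dy":-0.092,"dz":0.1,"wx":0,"wy":0,"wz":0}
    - {"grip":0,"dx":0,"dy":0,"dz":0.2,"wx":0,"wy":0,"wz":0}
    - {"grip":0,"dx":0,"dy":0,"dz":0.2,"wx":0,"wy":0,"wz":0}
    - {"grip":0,"dx":0,"dy":0,"dz":0.15,"wx":0,"wy":0,"wz":0}
    - {"grip":0,"dx":0,"dy":0,"dz":0,"wx":0,"wy":0,"wz":0}
    - {"grip":0,"dx":0,"dy":0,"dz":0,"wx":0,"wy":0,"wz":0}
    - {"grip":0,"dx":0,"dy":0,"dz":0,"wx":0,"wy":0,"wz":0}
  force: 10

```text
time: 51.65
tcp_pos: [604.0, -45.5, 94.1]
ee_rot: [3.141, -0.001, 3.052]
force: [0.7, 0.8, 0.5]
grip_width: 0.4
gripper_force: 0.0
```

```bash
python3 -c "
from h import *
go(604,-46,57); print(monitor.read_state()['force'])
im,KM=shot('scene','s9.png')
r=eyes.find_in('scene','start_top'); print([(k['p'],k['point'],ray(k['point'],57,KM).round(1)) for k in r]); 
s=cv2.imread('pics/s8.png'); h=cv2.cvtColor(s,cv2.COLOR_BGR2HSV); m=(h[...,0]>45)&(h[...,0]<80)&(h[...,1]>100); m[:,:300]=0;m[:,345:]=0;m[:240]=0;m[310:]=0
ys,xs=np.nonzero(m); print(xs.mean(),ys.mean(),ray((xs.mean(),ys.mean()),55,KM))"
```

```text
t 51.65 at [604.  -45.5  94.1] [ 3.141e+00 -1.000e-03  3.052e+00] -> d [-0.001 -0.003  0.248] wz 0.0
[0.70489285 0.81836861 0.49717736]
[(0.53, [323.8, 272.5], array([603.9, -38.1,  57. ]))]
320.65 273.26875 [603.23466549 -45.17341608  55.        ]
```

Emit:
play_rows:
  steps:
    - {"grip":0,"dx":0,"dy":0,"dz":0.1,"wx":0,"wy":0,"wz":0}
    - {"grip":0,"dx":0,"dy":0,"dz":0.1,"wx":0,"wy":0,"wz":0}
    - {"grip":0,"dx":0,"dy":0,"dz":0.04,"wx":0,"wy":0,"wz":0}
    - {"grip":0,"dx":0,"dy":0,"dz":0.02,"wx":0,"wy":0,"wz":0}
    - {"grip":0,"dx":0,"dy":0,"dz":0.02,"wx":0,"wy":0,"wz":0}
    - {"grip":0,"dx":0,"dy":0,"dz":0,"wx":0,"wy":0,"wz":0}
    - {"grip":0,"dx":0,"dy":0,"dz":0,"wx":0,"wy":0,"wz":0}
    - {"grip":0,"dx":0,"dy":0,"dz":0,"wx":0,"wy":0,"wz":0}

```text
time: 52.42
tcp_pos: [604.5, -45.9, 53.4]
ee_rot: [3.141, 0.001, 3.051]
force: [-1.6, 1.8, 3.3]
grip_width: 0.5
gripper_force: 1.8
```

Emit:
play_rows:
  steps:
    - {"grip":0,"dx":0,"dy":0,"dz":0.015,"wx":0,"wy":0,"wz":0}
    - {"grip":0,"dx":0,"dy":0,"dz":0.015,"wx":0,"wy":0,"wz":0}
    - {"grip":0,"dx":0,"dy":0,"dz":0,"wx":0,"wy":0,"wz":0}
    - {"grip":0,"dx":0,"dy":0,"dz":0,"wx":0,"wy":0,"wz":0}
    - {"grip":0,"dx":0,"dy":0,"dz":0,"wx":0,"wy":0,"wz":0}

```text
time: 52.83
tcp_pos: [604.9, -46.0, 51.2]
ee_rot: [3.141, 0.001, 3.051]
force: [-7.9, 1.6, 19.5]
grip_width: 0.7
gripper_force: 9.7
```

The button is bottomed: 19.5 N with the tip at 51 mm. I'll let go and check.

Emit:
play_rows:
  steps:
    - {"grip":0,"dx":0,"dy":0,"dz":-0.1,"wx":0,"wy":0,"wz":0}
    - {"grip":0,"dx":0,"dy":0,"dz":-0.25,"wx":0,"wy":0,"wz":0}
    - {"grip":0,"dx":0,"dy":0,"dz":-0.25,"wx":0,"wy":0,"wz":0}
    - {"grip":0,"dx":0,"dy":0,"dz":-0.25,"wx":0,"wy":0,"wz":0}
    - {"grip":0,"dx":0,"dy":0,"dz":-0.2,"wx":0,"wy":0,"wz":0}
    - {"grip":0,"dx":0,"dy":0,"dz":0,"wx":0,"wy":0,"wz":0}
    - {"grip":0,"dx":0,"dy":0,"dz":0,"wx":0,"wy":0,"wz":0}

```text
time: 53.42
tcp_pos: [606.3, -46.4, 208.4]
ee_rot: [-3.141, 0.007, 3.051]
force: [-0.1, 0.1, -0.9]
grip_width: 0.3
gripper_force: 0.0
```

```bash
python3 -c "
from h import *
s,K=shot('scene','s10.png'); cv2.imwrite('pics/v8.png',cv2.resize(s[190:340,80:560],(800,250),interpolation=cv2.INTER_CUBIC)); print(monitor.read_state()['time'],monitor.read_state()['tcp_pos'])"
```

```text
53.4667 [604.65654027 -46.24432541 205.94069057]
```

View pics/v8.png

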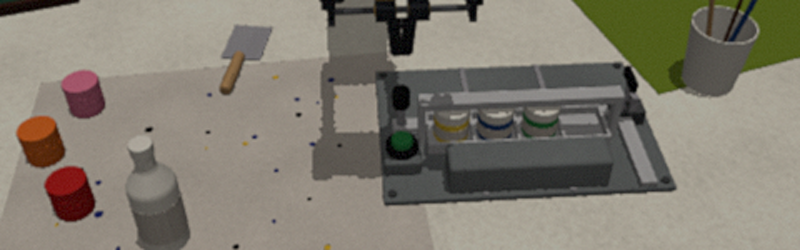

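The picture shows the tray home with its three jars, the pin handle down and in line, the button released, and the bottle, tub and knife where they were.

```bash
python3 -c "
from plant import env
print(env.job_done())"
```

```text
the job is handed in; nothing more can be done
None
```

The job is handed in: all three paint jars are upright in wells 1–3, the tray is home with the pin sprung back down, and the start button was pressed fully down and released, at about 53 s of the 210 s allowed.

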